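# Kit up two tablet test sets

## Robot

A 6-joint arm with a two-finger parallel gripper is mounted at the origin on the work surface. World frame = base frame: x ahead of the robot, y to its left, z up, the work surface at z = 0. Lengths are in m, angles in rad, forces in N, time in s.
With the tool pointing down it reaches from about 0.325 to 1 m from the base axis. Payload 5.1 kg.
Tool frame: the origin (TCP) lies on the mounting face of the last link; the fingertips stand 173 mm ahead of it and the grasp point (between the pads) lies 155 mm ahead of it; y points along the fingers, x is the direction in which the jaws open and shut, and the axes are right-handed (so a half turn about y gives the same grasp; the last joint's range is limited). The gripper opens to 85 mm and grips with 20 to 120 N. Pads are 22 mm wide; open, the fingers measure 114 mm over their backs; the gripper's body (76 mm by 85 mm) begins 54 mm behind the grasp point. The pads swing forward as they close: fully open they stand 13 mm farther back than shut.
Start: joints at [-1.24, 0.124, 1.65, -0, 1.367, -0.083], TCP at [0.261, -0.595, 0.405] pointing down, gripper open.
Joint ranges: [-2.61, 2.61], [-1.02, 2.33], [0.03, 2.71], [-1.35, 4.49], [0.32, 2.68], [-2.91, 2.91]. Speed limits (rad/s): [2.57, 2.57, 3.14, 3.14, 3.14, 3.14].

## Interface

Orientations are given as a unit quaternion [w, x, y, z].
In Python, from workcell import * gives the robot as it stands. The module is installed in compiled form; this text tells all that it offers.
- The arm moves only by the tool apply_moves, never from a script. Its argument "plan" is a list of rows, each a list of 3 entries, a list of its own where there are three numbers: the shift along the tool's x, y, z in m, then the turn about the tool's y in rad, then the finger opening in m, from 0 to 0.0854. In form: [[[tx, ty, tz], turn, fingers], ...]. A call has 1 to 12 rows; each row is the pose to reach, as a shift and turn from the pose commanded when the call began, along the tool's axes at that moment; what a row does not reach only later rows make up. A row lasts 1/12 s, in which the tool goes at most 41.7 mm and 7.16 degrees, less where a joint would pass 70% of its speed; a pose out of reach is approached as far as the arm can. A call with a gripper value outside its range is refused whole. The fingers move at their own pace and stop on an object; "grip_force" is the grip in N (left out, the last holds). Time passes only in rows, so rows that repeat a pose let the fingers close. It gives the time, the measured TCP pose, the force and the opening at its end, in the units of the state.
- sense(): the state, without advancing time (a new reading comes with each control period).
- camera(name): name is "scene" or "top"; returns a dict with "frame" (384x512x3 uint8, blue, green, red), "depth" (384x512 float32, m along the optical axis (not along the pixel's ray), 0 where there is no reading), "fx", "fy", "cx", "cy" (pixels), "D" ([k1, k2, p1, p2, k3] as OpenCV has them; the pictures are not rectified), "R" (3x3) and "t" (3): a world point X has camera coordinates R X + t. Camera axes: x right, y down, z forward; pixel columns grow to the right and rows downward; lengths in m; the calibration is good to about 2 mm. A picture is of the moment at which its call begins.
- job_done(): hands the job in, once; it reports no verdict.
Trained networks look in a picture, given as the dict that the camera call returned (one of the last four; its "shot" number tells which), for a name from the list of things; names that differ only in an ending like _2 or _b are one class to them, and where a whole thing is asked for, a point or a joint stands for the part that bears it (a point fixed in the world has none). Each returns a list of dicts, best first, with "p" (0 to 1); they miss things now and then, are a little off and sometimes report something else, mostly with a low value. They report only what shows in the picture. A call takes as long as a camera call. They do not tell look-alikes from the thing itself.
- recognise(name, picture): "rect" ([centre column, centre row, width, height] in pixels, round what is visible of it).
- place_of(name, picture): "position" ([column, row] in pixels: a listed point, or the origin of a listed thing).
The state is a dict: "clock": time; "joints": joint angles; "joint_vel": joint speeds; "joint_efforts": joint torques, N m; "tcp_pos": TCP position; "ee_rot": TCP orientation; "ft_force": force on the tool from outside, world axes, zero at the start; "moment": the same for the moment, N m; "grip_width": finger opening in m.
Only numpy, scipy, OpenCV 4.12 (cv2) and the standard library are available. Lean on these libraries where they do the work, as an engineer would, in place of code of your own. Each camera call takes 0.05 s, during which the arm holds its last target.

## Task

Make up two test kits, each thing upright and centred on its mark: in the blue tray the white basket on the big round mark, the red-capped jar on the small round one and the timer on the rectangle; in the yellow tray the black basket on the big round mark and the green-capped jar on the small round one. Set the things down gently and tip nothing over. Leave the white-capped jar, the little porcelain crucible and the brass weight where they are.

Things in the scene. Friction and masses are not known exactly. Their poses are not given: they have to be found in the camera images.
- blue_tray: blue kit tray fixed to the bench: 120 mm (x) by 256 mm (y), rim 10 mm high, 4 mm thick; floor 4 mm above the origin. White floor marks: big round one, 100 mm, at the centre (basket); small round one, 50 mm, at y = -90 mm (jar); black-edged rectangle, 44 mm (x) by 60 mm (y), at y = +90 mm (timer). Origin: centre of the underside; z up
- yellow_tray: yellow kit tray fixed to the bench: 120 mm (x) by 256 mm (y), rim 10 mm high, 4 mm thick; floor 4 mm above the origin. White floor marks: big round one, 100 mm, at the centre (basket); small round one, 50 mm, at y = -90 mm (jar); no third mark. Origin: centre of the underside; z up
- white_basket: six-tube tablet test basket: two frosted white round plates, 90 mm diameter, at heights 0-6 and 77-83 mm, joined by thin steel pillars (no tubes in it). Steel spindle, 12 mm diameter, upright on the axis to 155 mm; frosted white guard disc, 50 mm diameter, on it at 98-104 mm; grip the bare spindle above that. Loose, 300 g. Origin: centre of the underside, z up the spindle
- black_basket: six-tube tablet test basket: two black round plates, 90 mm diameter, at heights 0-6 and 77-83 mm, joined by thin steel pillars, with glass tubes between them. Steel spindle, 12 mm diameter, upright on the axis to 155 mm; black guard disc, 50 mm diameter, on it at 98-104 mm; grip the bare spindle above that. Loose, 350 g. Origin: centre of the underside, z up the spindle
- red_jar: amber glass sample jar with a red screw cap and a paper band: 38 mm in diameter, 72 mm tall (cap from 54 mm up). Loose, about 120 g. Origin: centre of the underside, z up
- green_jar: amber glass sample jar with a green screw cap and a paper band: 38 mm in diameter, 72 mm tall (cap from 54 mm up). Loose, about 120 g. Origin: centre of the underside, z up
- timer: white electronic timer block, 34 mm (its x) by 50 mm (its y), 50 mm tall, with a dark display and three orange buttons on top. Loose, about 110 g. Origin: centre of the underside, z up
- white_jar: amber glass sample jar with a white screw cap and a paper band: 38 mm in diameter, 72 mm tall (cap from 54 mm up). Loose, about 120 g. Origin: centre of the underside, z up. Belongs to no kit: not to be moved
- crucible: small empty white porcelain crucible (open cup), 42 mm across the rim, 40 mm tall, loose, 50 g, not to be moved. Origin: centre of the underside, z up
- weight: brass calibration weight with a knob, 32 mm in diameter, 46 mm tall, loose, 200 g, not to be moved. Origin: centre of the underside, z up
There are look-alikes about, which are no part of the job. What is shaped like the timer but purple is not meant. What is shaped like the green_jar but purple is not meant.

How it is judged:
By the outcome, as a careful person would: the job done as asked, in the order asked, and still so for the second after the job is handed in, with the robot touching nothing.
It also fails if it takes over 128 s, if anything falls off the work surface, if the arm or the gripper's body presses on something with over 40 N, if the wrist force passes 120 N, or if a joint passes its speed limit or range.

## Working session

There is one attempt and no reset: what is moved stays moved. The work goes in short steps, Python scripts to look and compute and a tool call to move; the robot and the scene stay as the last step left them, time stands still between calls to the robot, and variables do not carry over. Pictures are saved under pics/ and viewed, and the job is handed in when it is done.

Besides the shell and the picture viewer there is one more tool, called as name([rows], argument=value, ...), one row to a line, values as JSON. apply_moves: Moves the arm, as the interface text tells. Its arguments: {"type":"object","properties":{"plan":{"type":"array","items":{"type":"array"}},"grip_force":{"type":"number"}},"required":["plan"]}

```bash
mkdir -p pics; python3 - <<'E'
from workcell import *
import cv2
s=sense()
for k,v in s.items(): print(k,v)
for n in ("scene","top"):
    c=camera(n); cv2.imwrite(f"pics/{n}0.png",cv2.resize(c["frame"],(800,600),interpolation=cv2.INTER_CUBIC)); print(n,c["fx"],c["cx"],c["cy"],c["D"],c["R"],c["t"],c["shot"])
E
```

```text
clock 0.0
joints [-1.23962622e+00  1.24521456e-01  1.65167262e+00  2.14655946e-05
  1.36750373e+00 -8.26112271e-02]
joint_vel [ 5.79056634e-04  9.92906181e-05 -9.88568650e-04 -2.63416679e-04
  7.51720172e-04  4.20453709e-04]
joint_efforts [-1.51919081e-03 -4.23621261e+01 -3.65452945e+01 -1.21151379e-04
  7.02208257e-03 -3.29555983e-07]
tcp_pos [ 0.26123636 -0.59492365  0.40344287]
ee_rot [ 0.5925078  -0.59158209  0.38721222 -0.38604641]
ft_force [-0.53489145  0.15692803  0.19687051]
moment [-0.00027629  0.00223376 -0.02762467]
grip_width 0.08517952851335135
scene 497.46146555867625 259.35179353688136 192.84293680651172 [0.04695484 0.         0.         0.         0.        ] [[-0.59744339  0.80177003 -0.01504052]
 [ 0.60670179  0.43966349 -0.66227559]
 [-0.52437995 -0.40479728 -0.74910936]] [ 0.32624125 -0.3088772   1.47842687] 1
top 400.2083509877918 254.47725316434946 194.07812527203075 [-0.13999782  0.          0.          0.          0.        ] [[-0.01868878 -0.99929951  0.03242256]
 [-0.99862171  0.01706574 -0.04963304]
 [ 0.04904496 -0.03330545 -0.99824112]] [0.00155742 0.5394986  0.9373934 ] 2
```

View pictures.

View pics/scene0.png

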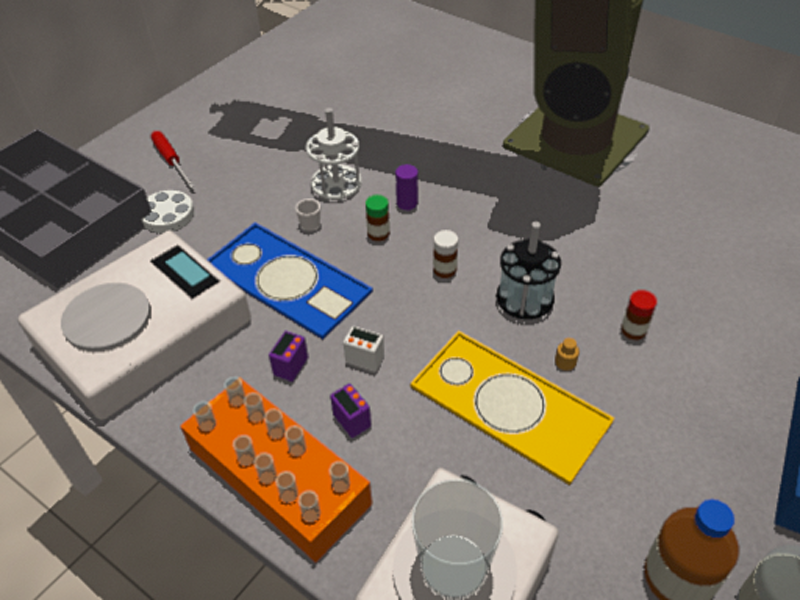

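View pics/top0.png

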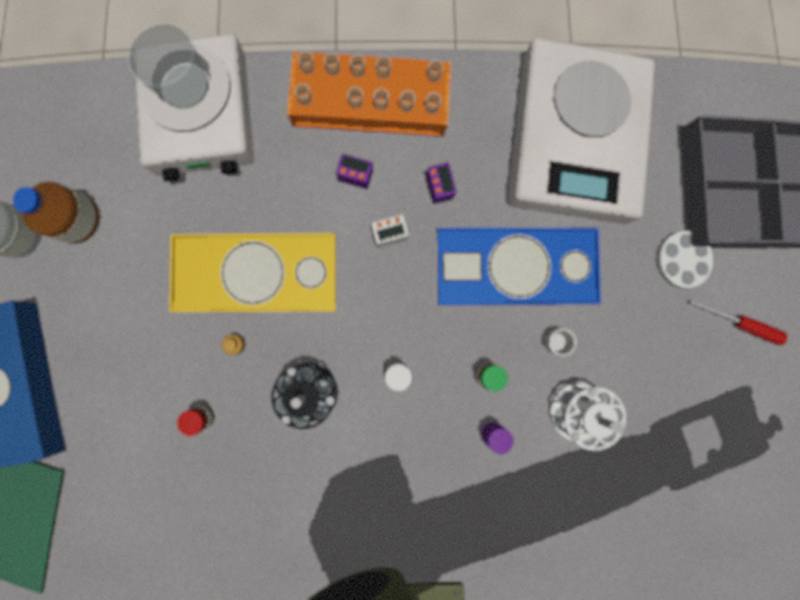

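```bash
cat > h.py <<'E'
from workcell import *
import cv2, numpy as np
def K(c): return np.array([[c["fx"],0,c["cx"]],[0,c["fy"],c["cy"]],[0,0,1.]])
def cloud(c):
    h,w=c["depth"].shape
    u,v=np.meshgrid(np.arange(w),np.arange(h))
    p=cv2.undistortPoints(np.stack([u,v],-1).reshape(-1,1,2).astype(float),K(c),np.array(c["D"])).reshape(h,w,2)
    d=c["depth"].astype(float)
    X=np.stack([p[...,0]*d,p[...,1]*d,d],-1)
    W=(X-c["t"])@c["R"]
    W[d<=0]=np.nan
    return W
def ray(c,uv,z):
    p=cv2.undistortPoints(np.array(uv,float).reshape(-1,1,2),K(c),np.array(c["D"])).reshape(-1,2)
    d=np.c_[p,np.ones(len(p))]@c["R"]; o=-np.array(c["R"]).T@c["t"]
    return o+d*((z-o[2])/d[:,2])[:,None]
def proj(c,X):
    X=np.array(X,float).reshape(-1,3)
    r,_=cv2.Rodrigues(np.array(c["R"]))
    return cv2.projectPoints(X,r,np.array(c["t"],float),K(c),np.array(c["D"]))[0].reshape(-1,2)
E
python3 - <<'E'
from h import *
np.set_printoptions(precision=4,suppress=True)
names="blue_tray yellow_tray white_basket black_basket red_jar green_jar timer white_jar crucible weight".split()
zs=dict(blue_tray=0,)
for n in ("top","scene"):
    c=camera(n)
    W=cloud(c)
    np.savez(f"{n}.npz",W=W,frame=c["frame"])
    for nm in names:
        r=[(round(q["p"],2),np.round(q["position"],1),ray(c,q["position"],0)[0][:2]) for q in place_of(nm,c)[:4]]
        print(n,nm,*r)
    ok=np.isfinite(W[...,2]); 
    flat=W[ok&(abs(W[...,2])<.012)]
    print("table z median",np.nanmedian(flat[:,2]))
E
```

```text
top blue_tray (0.95, array([331.4, 171.6]), array([ 0.5919, -0.1977]))
top yellow_tray (0.72, array([163.1, 172.3]), array([0.5966, 0.2114]))
top white_basket (0.92, array([369.3, 263.2]), array([ 0.3657, -0.2869]))
top black_basket (0.86, array([197. , 250.9]), array([0.4062, 0.1317]))
top red_jar (0.69, array([128.8, 268.1]), array([0.3668, 0.2977]))
top green_jar (0.85, array([314.1, 277.1]), array([ 0.3366, -0.149 ])) (0.77, array([309.2, 240.9]), array([ 0.4246, -0.1387]))
top timer (0.91, array([281.7, 118.9]), array([ 0.7234, -0.0787])) (0.87, array([225.6, 112.1]), array([0.7419, 0.0583])) (0.7, array([249. , 148.6]), array([0.6508, 0.0027]))
top white_jar (0.73, array([255.5, 237.8]), array([ 0.435, -0.009]))
top crucible (0.57, array([355.4, 218.5]), array([ 0.4761, -0.2543]))
top weight (0.76, array([147.7, 216.7]), array([0.49  , 0.2496]))
table z median 0.000862388180990318
scene blue_tray (0.59, array([185.5, 174.4]), array([ 0.5816, -0.2059])) (0.46, array([233.7, 228.1]), array([ 0.6432, -0.001 ]))
scene yellow_tray (0.91, array([324.1, 260.8]), array([0.5973, 0.213 ]))
scene white_basket (0.87, array([216.4, 116.4]), array([ 0.3624, -0.2879])) (0.48, array([184.4, 177.4]), array([ 0.591 , -0.2012]))
scene black_basket (0.76, array([338.3, 185.9]), array([0.39  , 0.1255]))
scene red_jar (0.55, array([407.5, 211.9]), array([0.3668, 0.2976]))
scene green_jar (0.65, array([238.6, 150.4]), array([ 0.4344, -0.1514]))
scene timer (0.9, array([235.5, 227.3]), array([0.6389, 0.0009])) (0.75, array([186.7, 234.5]), array([ 0.7202, -0.0761])) (0.59, array([226.3, 268.6]), array([0.7378, 0.0544]))
scene white_jar (0.85, array([283.7, 171.1]), array([ 0.427 , -0.0119])) (0.32, array([199.9, 148. ]), array([ 0.4873, -0.2403]))
scene crucible (0.6, array([200.1, 142.4]), array([ 0.4706, -0.2543]))
scene weight (0.66, array([362.4, 231.9]), array([0.4798, 0.2416]))
table z median -6.988600398446997e-05
```

```bash
python3 - <<'E'
from h import *
np.set_printoptions(precision=4,suppress=True)
obj=dict(white_basket=(.365,-.287,.155),black_basket=(.40,.13,.155),red_jar=(.367,.298,.072),green_jar=(.43,-.145,.072),purple_jar=(.335,-.149,.072),timer=(.645,.002,.05),white_jar=(.43,-.01,.072),crucible=(.473,-.254,.04),weight=(.485,.245,.046))
for n in ("top","scene"):
    d=np.load(f"{n}.npz");W=d["W"];F=d["frame"]
    c=camera(n)
    for k,(x,y,h) in obj.items():
        m=(abs(W[...,0]-x)<.06)&(abs(W[...,1]-y)<.06)&(abs(W[...,2]-h)<(.005 if h<.1 else .03))
        if k.endswith("basket"): m=(abs(W[...,0]-x)<.06)&(abs(W[...,1]-y)<.06)&(W[...,2]>.115)
        P=W[m]
        if len(P)<4: print(n,k,len(P));continue
        cc,r=cv2.minEnclosingCircle(P[:,:2].astype(np.float32))
        print(n,k,len(P),"mean",P.mean(0),"circ",np.array(cc),round(r,4),"rect",cv2.minAreaRect(P[:,:2].astype(np.float32)) if k=="timer" else "")
        if k.endswith("basket"):
            for z0,z1 in((.095,.107),(.075,.087)):
                m=(abs(W[...,0]-x)<.07)&(abs(W[...,1]-y)<.07)&(W[...,2]>z0)&(W[...,2]<z1);P=W[m]
                if len(P)>4:
                    cc,r=cv2.minEnclosingCircle(P[:,:2].astype(np.float32)); print("   disc",z0,len(P),np.array(cc),round(r,4))
    # marks: whitish pixels on floor
    for t,(x,y) in dict(blue=(.59,-.2),yellow=(.597,.212)).items():
        m=((abs(W[...,0]-x)<.075)&(abs(W[...,1]-y)<.14)&(W[...,2]<.02)&(F.min(-1)>140)).astype(np.uint8)
        k,l,st,ce=cv2.connectedComponentsWithStats(m)
        for i in range(1,k):
            if st[i,4]>40:
                ct=max(cv2.findContours((l==i).astype(np.uint8),cv2.RETR_EXTERNAL,cv2.CHAIN_APPROX_NONE)[0],key=len).reshape(-1,2)
                Q=ray(c,ct,.004)[:,:2].astype(np.float32)
                print(n,t,st[i,4],"fit",cv2.fitEllipse(Q) , "rect",cv2.minAreaRect(Q), "cen",ray(c,ce[i],.004)[0][:2])
        hsv=cv2.cvtColor(F,cv2.COLOR_BGR2HSV)
        hm=(abs(hsv[...,0].astype(int)-(110 if t=="blue" else 25))<10)&(hsv[...,1]>150)&(abs(W[...,0]-x)<.09)&(abs(W[...,1]-y)<.16)
        Q=W[hm&(W[...,2]<.02)][:,:2].astype(np.float32); print(n,t,"tray rect",cv2.minAreaRect(Q))
E
```

```text
top white_basket 70 mean [ 0.3663 -0.2846  0.1432] circ [ 0.3624 -0.2865] 0.0062 rect 
   disc 0.095 327 [ 0.3648 -0.2863] 0.0265
   disc 0.075 468 [ 0.3661 -0.287 ] 0.0462
top black_basket 44 mean [0.4086 0.1297 0.1484] circ [0.4075 0.1314] 0.0061 rect 
   disc 0.095 342 [0.408  0.1311] 0.0251
   disc 0.075 518 [0.4077 0.131 ] 0.0452
top red_jar 233 mean [0.3707 0.2955 0.0723] circ [0.3708 0.2954] 0.02 rect 
top green_jar 225 mean [ 0.4279 -0.1436  0.0726] circ [ 0.4278 -0.144 ] 0.0193 rect 
top purple_jar 215 mean [ 0.3374 -0.1488  0.0721] circ [ 0.3366 -0.1492] 0.019 rect 
top timer 314 mean [0.6471 0.0035 0.0509] circ [0.647  0.0028] 0.0286 rect ((0.6474027037620544, 0.003337562084197998), (0.03439788147807121, 0.049839407205581665), 14.015689849853516)
top white_jar 207 mean [ 0.4316 -0.0044  0.0726] circ [ 0.4318 -0.0043] 0.0182 rect 
top crucible 78 mean [ 0.4762 -0.2536  0.0397] circ [ 0.4769 -0.2531] 0.0212 rect 
top weight 62 mean [0.4825 0.2424 0.0463] circ [0.4821 0.2427] 0.0103 rect 
top blue 1149 fit ((0.5945862531661987, -0.19792567193508148), (0.09147335588932037, 0.0
[... 3609 characters left out ...]
992424964905), 36.06945037841797) cen [0.5884 0.1221]
scene yellow 92 fit ((0.645585298538208, 0.08917593955993652), (0.030257323756814003, 0.057891909033060074), 82.18262481689453) rect ((0.6525511145591736, 0.07999879121780396), (0.0430334135890007, 0.03290568292140961), 36.107784271240234) cen [0.6575 0.0848]
scene yellow 1144 fit ((0.5905067920684814, 0.2119905650615692), (0.08789312839508057, 0.0911494717001915), 88.86744689941406) rect ((0.5913715362548828, 0.21164941787719727), (0.08877896517515182, 0.09310559928417206), 76.67132568359375) cen [0.5908 0.2129]
scene yellow tray rect ((0.5858995914459229, 0.21160584688186646), (0.25764718651771545, 0.13186469674110413), 89.107177734375)
```

```bash
python3 - <<'E'
import cv2,numpy as np
a=cv2.imread("pics/top0.png");b=cv2.imread("pics/scene0.png")
f=lambda i,x,y:cv2.resize(i[y-50:y+50,x-60:x+60],(264,220),interpolation=cv2.INTER_CUBIC)
cv2.imwrite("pics/crop0.png",np.vstack([np.hstack([f(a,390,230),f(a,494,400),f(a,195,420)]),np.hstack([f(b,340,350),f(b,390,210),f(b,335,160)])]))
E
```

```text
(no output)
```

View pics/crop0.png

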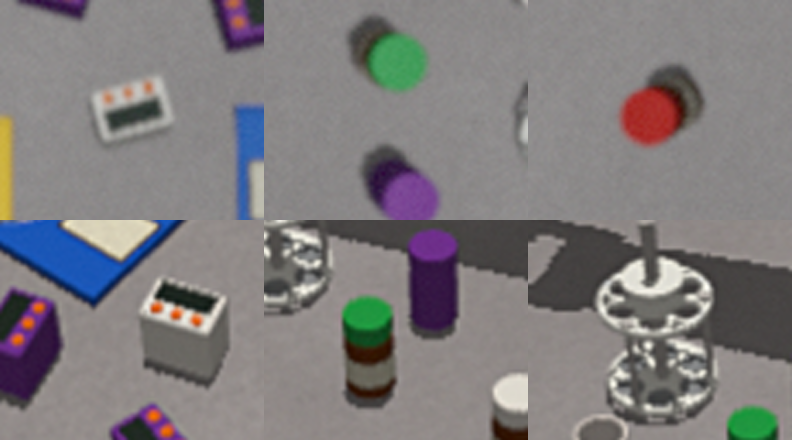

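apply_moves([
  [[0, 0, 0], -0.116, 0.06],
  [[0, 0, 0], -0.232, 0.06],
  [[0, 0, 0], -0.348, 0.06],
  [[0, 0, 0], -0.464, 0.06],
  [[0, 0, 0], -0.58, 0.06],
  [[0, 0, 0], -0.696, 0.06],
  [[0, 0, 0], -0.812, 0.06],
  [[0, 0, 0], -0.928, 0.06],
  [[0, 0, 0], -1.044, 0.06],
  [[0, 0, 0], -1.157, 0.06],
  [[0, 0, 0], -1.157, 0.06],
], grip_force=40)

```text
clock: 2.22
tcp_pos: [0.2613, -0.5951, 0.4047]
ee_rot: [-0.707, 0.707, 0.001, -0.001]
ft_force: [-0.1, -0.1, -0.4]
grip_width: 0.0601
```

```bash
cat >> h.py <<'E'
from scipy.spatial.transform import Rotation as Ro
def st():
    s=sense();q=np.array(s["ee_rot"]);R=Ro.from_quat(q[[1,2,3,0]]).as_matrix()
    print("t",round(s["clock"],2),"tcp",np.round(s["tcp_pos"],4),"yaw x",round(np.arctan2(R[1,0],R[0,0]),4),"y axis",np.round(R[:,1],4),"F",np.round(s["ft_force"],1),"w",round(s["grip_width"],4),"J",np.round(s["joints"],3))
    return s,R
E
python3 -c "
from h import *;st()"
```

```text
t 2.22 tcp [ 0.2613 -0.5951  0.4047] yaw x 0.0018 y axis [ 0. -0. -1.] F [-0.1 -0.1 -0.4] w 0.0601 J [-1.24   0.124  1.65   0.     1.367 -1.241]
```

apply_moves([
  [[0.009, 0, 0.027], 0, 0.06],
  [[0.02, 0, 0.06], 0, 0.06],
  [[0.033, 0, 0.096], 0, 0.06],
  [[0.045, 0, 0.132], 0, 0.06],
  [[0.057, 0, 0.168], 0, 0.06],
  [[0.069, 0, 0.204], 0, 0.06],
  [[0.081, 0, 0.24], 0, 0.06],
  [[0.092, 0, 0.272], 0, 0.06],
  [[0.1, 0, 0.295], 0, 0.06],
  [[0.1045, 0, 0.307], 0, 0.06],
  [[0.1045, 0, 0.307], 0, 0.06],
  [[0.1045, 0, 0.307], 0, 0.06],
])

```text
clock: 3.22
tcp_pos: [0.3659, -0.2878, 0.405]
ee_rot: [-0.707, 0.707, -0.0, 0.0]
ft_force: [-0.1, -0.2, 0.9]
grip_width: 0.0597
```

```bash
python3 -c "
from h import *;st();
for n in('top','scene'):
  c=camera(n);cv2.imwrite(f'pics/{n}1.png',cv2.resize(c['frame'],(800,600)))"
```

```text
t 3.22 tcp [ 0.3659 -0.2878  0.405 ] yaw x -0.0004 y axis [ 3.e-04 -9.e-04 -1.e+00] F [-0.1 -0.2  0.9] w 0.0597 J [-0.782 -0.301  2.046 -0.     1.395 -0.781]
```

View pics/scene1.png

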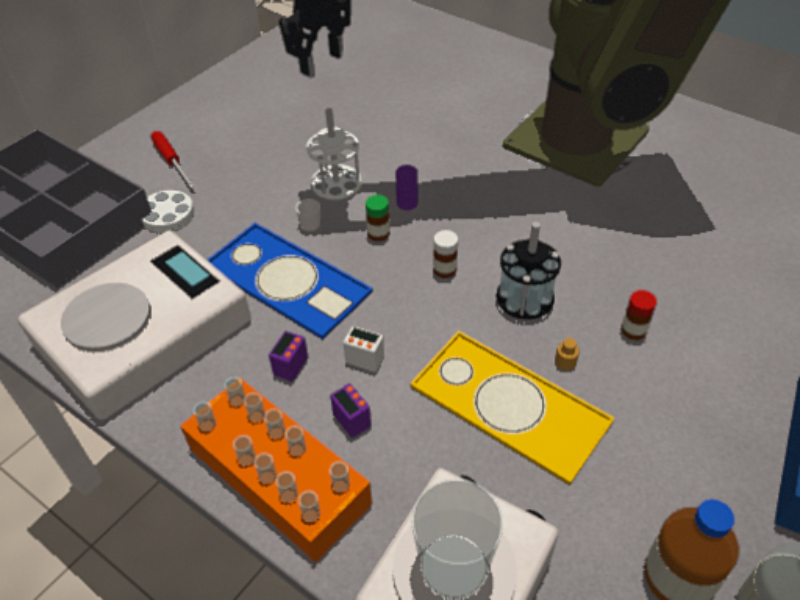

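The fingers (about 300–335, 55) stand straight above the white basket's spindle (330, 115), and nothing else is in the way. I'll go down and grip.

apply_moves([
  [[0, 0.012, 0], 0, 0.05],
  [[0, 0.03, 0], 0, 0.05],
  [[0, 0.05, 0], 0, 0.05],
  [[0, 0.07, 0], 0, 0.05],
  [[0, 0.088, 0], 0, 0.05],
  [[0, 0.102, 0], 0, 0.05],
  [[0, 0.112, 0], 0, 0.05],
  [[0, 0.117, 0], 0, 0.05],
  [[0, 0.119, 0], 0, 0.05],
  [[0, 0.119, 0], 0, 0.03],
  [[0, 0.119, 0], 0, 0.02],
  [[0, 0.119, 0], 0, 0.016],
])

```text
clock: 4.32
tcp_pos: [0.3661, -0.2885, 0.2868]
ee_rot: [-0.707, 0.708, 0.0, 0.0]
ft_force: [-0.9, -0.6, 0.5]
grip_width: 0.0164
```

apply_moves([
  [[0, 0, 0], 0, 0.014],
  [[0, 0, 0], 0, 0.01],
  [[0, 0, 0], 0, 0.006],
  [[0, 0, 0], 0, 0.004],
  [[0, 0, 0], 0, 0.004],
  [[0, 0, 0], 0, 0.004],
  [[0, 0, 0], 0, 0.004],
  [[0, 0, 0], 0, 0.004],
], grip_force=60)

```text
clock: 4.98
tcp_pos: [0.3659, -0.2883, 0.2862]
ee_rot: [-0.707, 0.707, 0.0, 0.0]
ft_force: [-1.9, 0.0, 3.3]
grip_width: 0.0103
```

```bash
python3 -c "
from h import *;st();
for n in('top','scene'):
  c=camera(n);cv2.imwrite(f'pics/{n}2.png',cv2.resize(c['frame'],(800,600)))"
```

```text
t 4.98 tcp [ 0.3659 -0.2883  0.2862] yaw x 0.0001 y axis [ 4.e-04 -5.e-04 -1.e+00] F [-1.9  0.   3.3] w 0.0103 J [-0.783 -0.188  2.162 -0.     1.167 -0.783]
```

View pics/scene2.png

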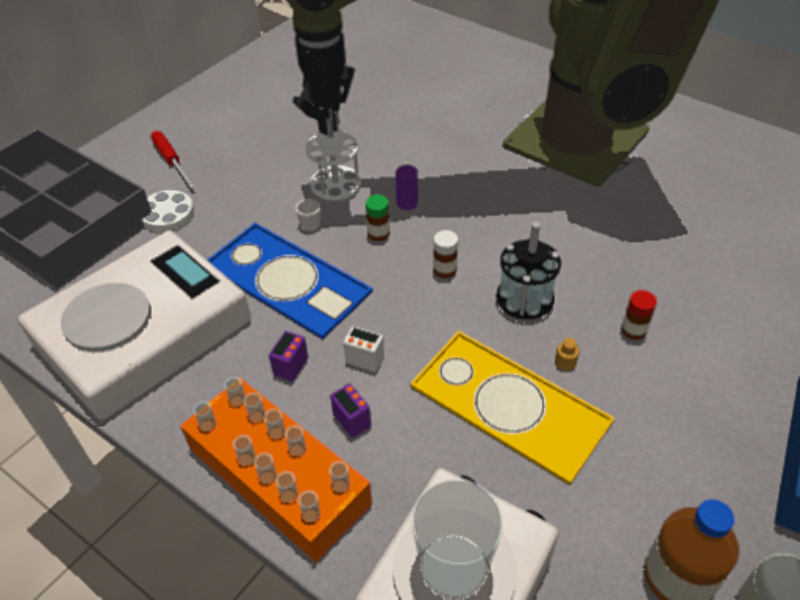

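apply_moves([
  [[0, -0.003, 0], 0, 0.004],
  [[0, -0.008, 0], 0, 0.004],
  [[0, -0.015, 0], 0, 0.004],
  [[0, -0.02, 0], 0, 0.004],
  [[0, -0.02, 0], 0, 0.004],
  [[0, -0.02, 0], 0, 0.004],
])

```text
clock: 5.58
tcp_pos: [0.3659, -0.2882, 0.3062]
ee_rot: [-0.707, 0.707, 0.0, 0.0]
ft_force: [0.0, -0.5, -3.1]
grip_width: 0.0106
```

```bash
python3 -c "
from h import *;st();
for n in('scene',):
  c=camera(n);cv2.imwrite(f'pics/{n}3.png',cv2.resize(c['frame'][40:200,130:330],(800,600)))"
```

```text
t 5.58 tcp [ 0.3659 -0.2882  0.3062] yaw x -0.0 y axis [ 8.e-04 -7.e-04 -1.e+00] F [ 0.  -0.5 -3.1] w 0.0106 J [-0.782 -0.213  2.146  0.     1.207 -0.783]
```

View pics/scene3.png

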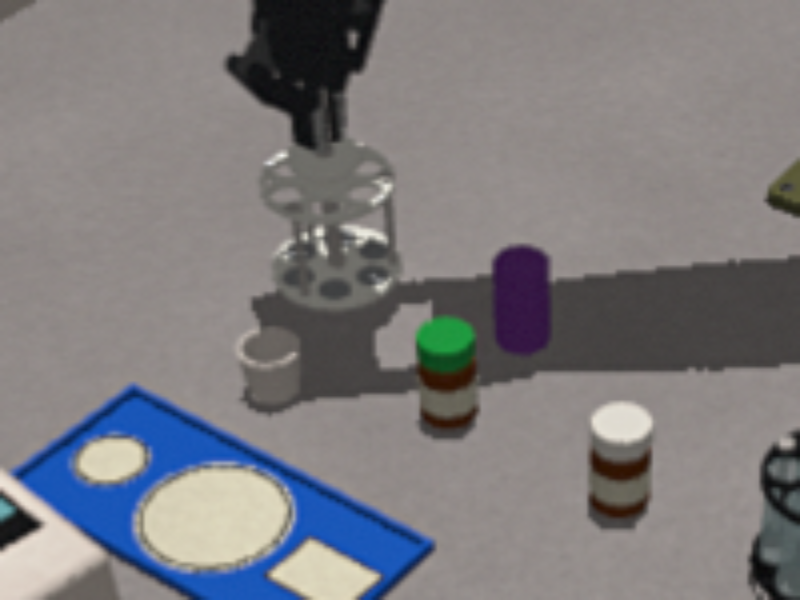

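apply_moves([
  [[0, -0.008, 0], 0, 0.004],
  [[0, -0.024, 0], 0, 0.004],
  [[0, -0.044, 0], 0, 0.004],
  [[0, -0.064, 0], 0, 0.004],
  [[0, -0.08, 0], 0, 0.004],
  [[0, -0.09, 0], 0, 0.004],
  [[0, -0.094, 0], 0, 0.004],
  [[0, -0.094, 0], 0, 0.004],
])

```text
clock: 6.3
tcp_pos: [0.3659, -0.2882, 0.4007]
ee_rot: [-0.707, 0.708, 0.0, 0.0]
ft_force: [0.1, -0.2, -3.9]
grip_width: 0.0106
```

apply_moves([
  [[0.008, 0, 0.003], 0, 0.004],
  [[0.024, 0, 0.009], 0, 0.004],
  [[0.048, 0, 0.019], 0, 0.004],
  [[0.076, 0, 0.03], 0, 0.004],
  [[0.104, 0, 0.041], 0, 0.004],
  [[0.132, 0, 0.052], 0, 0.004],
  [[0.16, 0, 0.063], 0, 0.004],
  [[0.188, 0, 0.074], 0, 0.004],
  [[0.21, 0, 0.082], 0, 0.004],
  [[0.222, 0, 0.087], 0, 0.004],
  [[0.2285, 0, 0.0893], 0, 0.004],
  [[0.2285, 0, 0.0893], 0, 0.004],
])

```text
clock: 7.3
tcp_pos: [0.595, -0.1982, 0.3981]
ee_rot: [0.707, -0.707, 0.0, 0.001]
ft_force: [-0.5, 0.7, -2.7]
grip_width: 0.0104
```

apply_moves([
  [[0, 0.01, 0], 0, 0.004],
  [[0, 0.025, 0], 0, 0.004],
  [[0, 0.043, 0], 0, 0.004],
  [[0, 0.06, 0], 0, 0.004],
  [[0, 0.072, 0], 0, 0.004],
  [[0, 0.08, 0], 0, 0.004],
  [[0, 0.083, 0], 0, 0.004],
  [[0, 0.083, 0], 0, 0.004],
  [[0, 0.083, 0], 0, 0.004],
])

```text
clock: 8.05
tcp_pos: [0.5944, -0.1991, 0.3174]
ee_rot: [-0.707, 0.707, 0.0, 0.0]
ft_force: [0.7, -0.2, -3.3]
grip_width: 0.0101
```

```bash
cat > look.py <<'E'
from h import *
import sys
tag=sys.argv[1]; X=[float(v) for v in sys.argv[2:5]]
st()
ims=[]
for n in("top","scene"):
    c=camera(n);W=cloud(c);np.savez(f"{n}.npz",W=W,frame=c["frame"])
    u,v=proj(c,X)[0].astype(int); u=np.clip(u,65,447);v=np.clip(v,65,319)
    ims.append(cv2.resize(c["frame"][v-65:v+65,u-65:u+65],(400,400),interpolation=cv2.INTER_CUBIC))
cv2.imwrite(f"pics/{tag}.png",np.hstack(ims))
E
python3 look.py wb1 .5947 -.1988 .06; python3 - <<'E'
from h import *
for n in("top","scene"):
    W=np.load(f"{n}.npz")["W"];
    for z0,z1 in((.015,.04),(.085,.125),):
        m=(abs(W[...,0]-.5947)<.08)&(abs(W[...,1]+.1988)<.08)&(W[...,2]>z0)&(W[...,2]<z1);P=W[m]
        if len(P)>9:
            cc,r=cv2.minEnclosingCircle(P[:,:2].astype(np.float32));print(n,z0,len(P),np.round(cc,4),round(r,4),np.percentile(P[:,2],[2,50,98]).round(4))
E
```

```text
t 8.05 tcp [ 0.5944 -0.1991  0.3174] yaw x -0.0003 y axis [ 1.e-03 -5.e-04 -1.e+00] F [ 0.7 -0.2 -3.3] w 0.0101 J [-0.409  0.141  1.782 -0.     1.217 -0.409]
top 0.015 362 [ 0.5956 -0.1955] 0.0443 [0.033  0.0378 0.0399]
top 0.085 254 [ 0.5978 -0.1925] 0.0443 [0.1089 0.1151 0.1192]
scene 0.015 568 [ 0.5973 -0.1991] 0.0459 [0.0322 0.0376 0.0399]
scene 0.085 481 [ 0.5966 -0.1996] 0.0472 [0.088  0.1137 0.1179]
```

View pics/wb1.png

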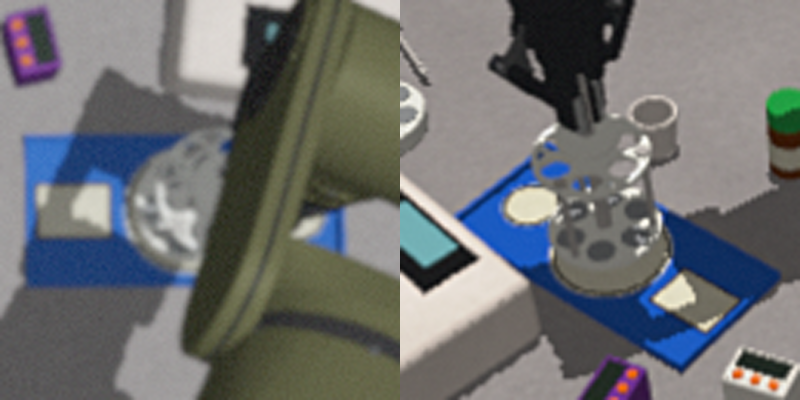

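apply_moves([
  [[0, 0.005, 0], 0, 0.004],
  [[0, 0.012, 0], 0, 0.004],
  [[0, 0.018, 0], 0, 0.004],
  [[0, 0.022, 0], 0, 0.004],
  [[0, 0.024, 0], 0, 0.004],
  [[0, 0.025, 0], 0, 0.004],
  [[0, 0.025, 0], 0, 0.004],
])

```text
clock: 8.73
tcp_pos: [0.5943, -0.1988, 0.2912]
ee_rot: [0.707, -0.707, 0.0, 0.0]
ft_force: [0.2, -0.1, -3.7]
grip_width: 0.0106
```

apply_moves([
  [[0, 0.0005, 0], 0, 0.004],
  [[0, 0.001, 0], 0, 0.004],
  [[0, 0.0015, 0], 0, 0.004],
  [[0, 0.0015, 0], 0, 0.004],
])

```text
clock: 9.07
tcp_pos: [0.5944, -0.1989, 0.2904]
ee_rot: [-0.707, 0.707, 0.0, 0.0]
ft_force: [0.1, 1.0, -2.6]
grip_width: 0.0107
```

apply_moves([
  [[0, 0.0005, 0], 0, 0.004],
  [[0, 0.001, 0], 0, 0.004],
  [[0, 0.001, 0], 0, 0.004],
])

```text
clock: 9.32
tcp_pos: [0.5945, -0.1989, 0.2903]
ee_rot: [-0.707, 0.707, 0.0, 0.0]
ft_force: [-2.5, 0.9, 2.4]
grip_width: 0.0101
```

apply_moves([
  [[0, 0, 0], 0, 0.012],
  [[0, 0, 0], 0, 0.016],
  [[0, 0, 0], 0, 0.022],
  [[0, 0, 0], 0, 0.03],
  [[0, 0, 0], 0, 0.04],
  [[0, 0, 0], 0, 0.05],
  [[0, 0, 0], 0, 0.05],
  [[0, -0.01, 0], 0, 0.05],
  [[0, -0.03, 0], 0, 0.05],
  [[0, -0.055, 0], 0, 0.05],
  [[0, -0.085, 0], 0, 0.05],
  [[0, -0.11, 0], 0, 0.05],
])

```text
clock: 10.32
tcp_pos: [0.5943, -0.1988, 0.4019]
ee_rot: [-0.707, 0.707, 0.0, 0.0]
ft_force: [0.8, 0.5, 0.2]
grip_width: 0.0501
```

```bash
python3 look.py wb2 .5947 -.1988 .06; python3 - <<'E'
from h import *
for n in("top","scene"):
    W=np.load(f"{n}.npz")["W"];
    for z0,z1 in((.095,.114),(.075,.093),):
        m=(abs(W[...,0]-.5947)<.08)&(abs(W[...,1]+.1988)<.08)&(W[...,2]>z0)&(W[...,2]<z1);P=W[m]
        if len(P)>9:
            cc,r=cv2.minEnclosingCircle(P[:,:2].astype(np.float32));print(n,z0,len(P),np.round(cc,4),round(r,4),np.percentile(P[:,2],[2,50,98]).round(4))
E
```

```text
t 10.32 tcp [ 0.5943 -0.1988  0.4019] yaw x 0.0 y axis [ 1.4e-03 -6.0e-04 -1.0e+00] F [0.8 0.5 0.2] w 0.0501 J [-0.408  0.075  1.708  0.     1.357 -0.408]
top 0.095 338 [ 0.5953 -0.197 ] 0.0258 [0.1059 0.1089 0.1118]
top 0.075 391 [ 0.5962 -0.1978] 0.0454 [0.0822 0.0875 0.0912]
scene 0.095 239 [ 0.596  -0.1978] 0.0264 [0.1026 0.1079 0.1113]
scene 0.075 433 [ 0.5962 -0.1993] 0.0467 [0.0809 0.0863 0.0902]
```

View pics/wb2.png

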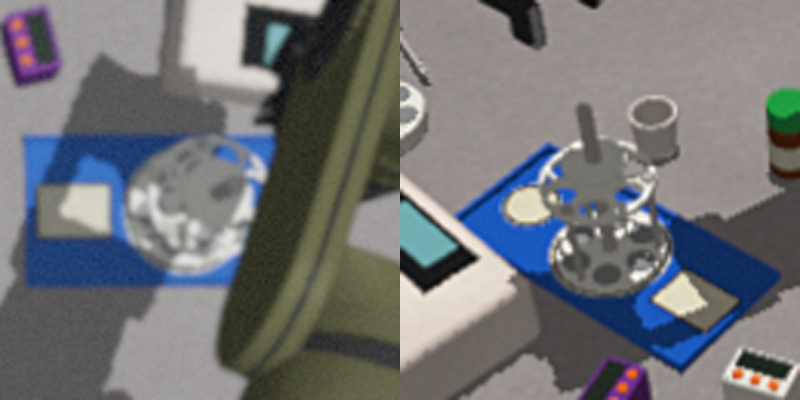

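apply_moves([
  [[-0.005, 0, 0.011], 0, 0.055],
  [[-0.015, 0, 0.033], 0, 0.055],
  [[-0.03, 0, 0.066], 0, 0.055],
  [[-0.045, 0, 0.099], 0, 0.055],
  [[-0.06, 0, 0.132], 0, 0.055],
  [[-0.075, 0, 0.165], 0, 0.055],
  [[-0.09, 0, 0.198], 0, 0.055],
  [[-0.105, 0, 0.231], 0, 0.055],
  [[-0.12, 0, 0.264], 0, 0.055],
  [[-0.135, 0, 0.297], 0, 0.055],
  [[-0.15, 0, 0.33], 0, 0.055],
  [[-0.165, 0, 0.363], 0, 0.055],
])

```text
clock: 11.42
tcp_pos: [0.4272, 0.1657, 0.3973]
ee_rot: [-0.707, 0.707, -0.001, -0.001]
ft_force: [0.7, 0.7, 0.4]
grip_width: 0.055
```

apply_moves([
  [[-0.015, 0, 0.033], 0, 0.055],
  [[-0.03, 0, 0.066], 0, 0.055],
  [[-0.044, 0, 0.097], 0, 0.055],
  [[-0.054, 0, 0.119], 0, 0.055],
  [[-0.0588, 0, 0.1298], 0, 0.055],
  [[-0.0588, 0, 0.1298], 0, 0.055],
  [[-0.0588, 0, 0.1298], 0, 0.055],
])

```text
clock: 12.0
tcp_pos: [0.3695, 0.2942, 0.3976]
ee_rot: [-0.706, 0.708, -0.0, -0.002]
ft_force: [0.1, 0.5, -0.8]
grip_width: 0.0549
```

```bash
python3 look.py rj1 .3705 .294 .1
```

```text
t 12.0 tcp [0.3695 0.2942 0.3976] yaw x 0.0019 y axis [-0.0024 -0.0018 -1.    ] F [ 0.1  0.5 -0.8] w 0.0549 J [ 0.559 -0.278  2.041 -0.     1.382  0.557]
```

View pics/rj1.png

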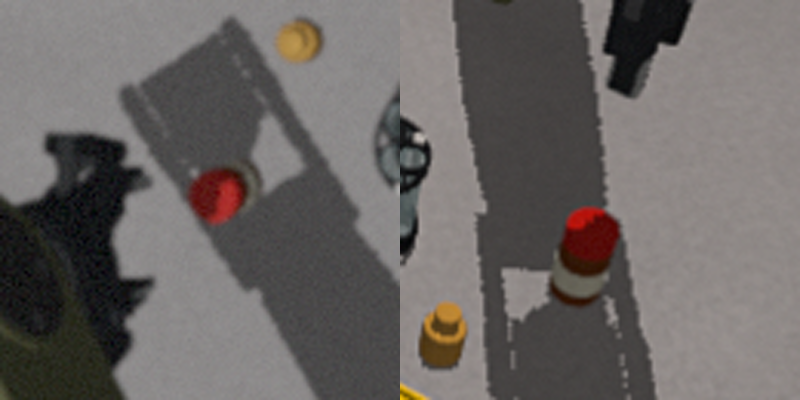

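apply_moves([
  [[0.001, 0.012, 0], 0, 0.055],
  [[0.001, 0.035, 0], 0, 0.055],
  [[0.001, 0.062, 0], 0, 0.055],
  [[0.001, 0.09, 0], 0, 0.055],
  [[0.001, 0.118, 0], 0, 0.055],
  [[0.001, 0.145, 0], 0, 0.055],
  [[0.001, 0.167, 0], 0, 0.055],
  [[0.001, 0.183, 0], 0, 0.055],
  [[0.001, 0.192, 0], 0, 0.055],
  [[0.001, 0.195, 0], 0, 0.055],
  [[0.001, 0.195, 0], 0, 0.055],
  [[0.001, 0.195, 0], 0, 0.05],
])

```text
clock: 13.1
tcp_pos: [0.3721, 0.2939, 0.205]
ee_rot: [0.707, -0.707, -0.0, -0.001]
ft_force: [0.4, -0.1, -0.3]
grip_width: 0.0497
```

apply_moves([
  [[0, 0, 0], 0, 0.047],
  [[0, 0, 0], 0, 0.044],
  [[0, 0, 0], 0, 0.041],
  [[0, 0, 0], 0, 0.038],
  [[0, 0, 0], 0, 0.035],
  [[0, 0, 0], 0, 0.032],
  [[0, 0, 0], 0, 0.032],
  [[0, 0, 0], 0, 0.032],
], grip_force=35)

```text
clock: 13.77
tcp_pos: [0.3717, 0.2942, 0.205]
ee_rot: [0.707, -0.707, -0.0, -0.0]
ft_force: [-4.0, 0.0, 5.4]
grip_width: 0.0376
```

apply_moves([
  [[0, -0.003, 0], 0, 0.03],
  [[0, -0.01, 0], 0, 0.03],
  [[0, -0.025, 0], 0, 0.03],
  [[0, -0.04, 0], 0, 0.03],
  [[0, -0.048, 0], 0, 0.03],
  [[0, -0.05, 0], 0, 0.03],
  [[0, -0.05, 0], 0, 0.03],
])

```text
clock: 14.35
tcp_pos: [0.3717, 0.294, 0.2549]
ee_rot: [0.707, -0.707, -0.001, -0.001]
ft_force: [-0.2, -0.5, -2.0]
grip_width: 0.0377
```

```bash
python3 look.py rj2 .3705 .294 .1
```

```text
t 14.35 tcp [0.3717 0.294  0.2549] yaw x 0.0 y axis [ 1.5e-03  8.0e-04 -1.0e+00] F [-0.2 -0.5 -2. ] w 0.0377 J [ 0.556 -0.126  2.166 -0.     1.1    0.556]
```

View pics/rj2.png

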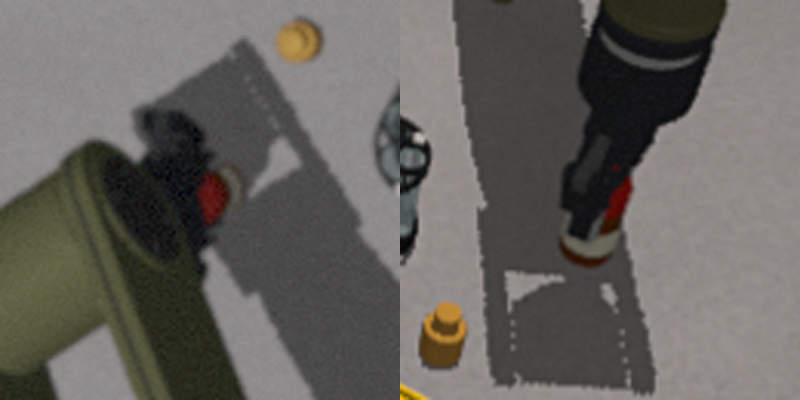

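apply_moves([
  [[0, -0.015, 0], 0, 0.03],
  [[0, -0.04, 0], 0, 0.03],
  [[0, -0.07, 0], 0, 0.03],
  [[0, -0.1, 0], 0, 0.03],
  [[0, -0.127, 0], 0, 0.03],
  [[0, -0.146, 0], 0, 0.03],
  [[0, -0.154, 0], 0, 0.03],
  [[0, -0.156, 0], 0, 0.03],
  [[0, -0.156, 0], 0, 0.03],
])

```text
clock: 15.2
tcp_pos: [0.3714, 0.2939, 0.4091]
ee_rot: [-0.707, 0.707, -0.0, -0.0]
ft_force: [-0.2, -0.3, -1.4]
grip_width: 0.0369
```

apply_moves([
  [[0.004, 0, -0.01], 0, 0.03],
  [[0.012, 0, -0.031], 0, 0.03],
  [[0.024, 0, -0.063], 0, 0.03],
  [[0.037, 0, -0.097], 0, 0.03],
  [[0.05, 0, -0.131], 0, 0.03],
  [[0.063, 0, -0.165], 0, 0.03],
  [[0.076, 0, -0.199], 0, 0.03],
  [[0.089, 0, -0.233], 0, 0.03],
  [[0.102, 0, -0.267], 0, 0.03],
  [[0.115, 0, -0.301], 0, 0.03],
  [[0.128, 0, -0.335], 0, 0.03],
  [[0.141, 0, -0.369], 0, 0.03],
])

```text
clock: 16.2
tcp_pos: [0.5122, -0.0776, 0.4077]
ee_rot: [0.707, -0.707, 0.002, 0.001]
ft_force: [0.3, 1.1, -1.6]
grip_width: 0.0373
```

apply_moves([
  [[0.013, 0, -0.034], 0, 0.03],
  [[0.026, 0, -0.068], 0, 0.03],
  [[0.039, 0, -0.102], 0, 0.03],
  [[0.052, 0, -0.136], 0, 0.03],
  [[0.064, 0, -0.168], 0, 0.03],
  [[0.074, 0, -0.193], 0, 0.03],
  [[0.08, 0, -0.208], 0, 0.03],
  [[0.082, 0, -0.2135], 0, 0.03],
  [[0.082, 0, -0.2135], 0, 0.03],
  [[0.082, 0, -0.2135], 0, 0.03],
  [[0.082, 0, -0.2135], 0, 0.03],
])

```text
clock: 17.12
tcp_pos: [0.5941, -0.2877, 0.4094]
ee_rot: [0.707, -0.707, 0.0, 0.001]
ft_force: [0.3, -0.2, -1.5]
grip_width: 0.0376
```

```bash
python3 look.py rj3 .595 -.29 .1
```

```text
t 17.12 tcp [ 0.5941 -0.2877  0.4094] yaw x 0.0007 y axis [-0.0013  0.0011 -1.    ] F [ 0.3 -0.2 -1.5] w 0.0376 J [-0.532  0.143  1.621  0.     1.379 -0.533]
```

View pics/rj3.png

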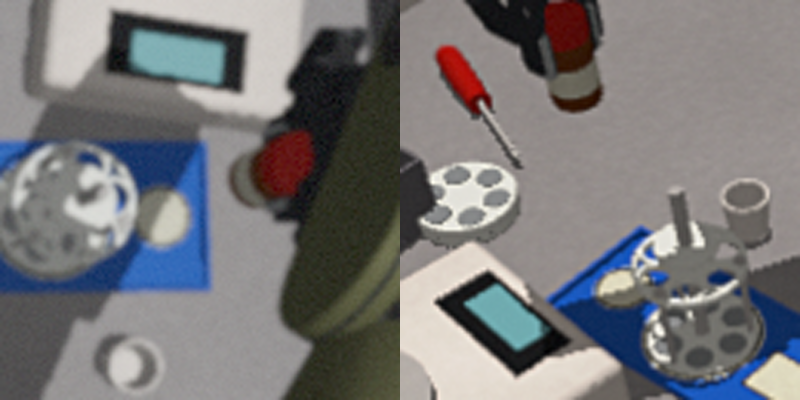

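```bash
python3 - <<'E'
from h import *
W=np.load("scene.npz")["W"]
m=(W[...,0]>.6)&(W[...,0]<.8)&(W[...,1]>-.45)&(W[...,1]<-.2)&(W[...,2]>.03)&(W[...,2]<.11)
P=W[m];print(len(P),P.min(0),np.percentile(P,[1,5,95,99],axis=0).round(3))
W=np.load("top.npz")["W"]
m=(W[...,0]>.6)&(W[...,0]<.8)&(W[...,1]>-.4)&(W[...,1]<-.16)&(W[...,2]>.03)&(W[...,2]<.11)
P=W[m];print(len(P),P.min(0),np.percentile(P,[1,5,95,99],axis=0).round(3))
E
```

```text
3310 [ 0.60010563 -0.39961968  0.0303707 ] [[ 0.609 -0.39   0.048]
 [ 0.67  -0.378  0.062]
 [ 0.795 -0.204  0.077]
 [ 0.799 -0.201  0.106]]
4949 [ 0.60055598 -0.39716982  0.03001979] [[ 0.606 -0.388  0.035]
 [ 0.633 -0.374  0.051]
 [ 0.793 -0.19   0.086]
 [ 0.798 -0.175  0.108]]
```

apply_moves([
  [[0, 0.012, -0.001], 0, 0.03],
  [[0, 0.035, -0.001], 0, 0.03],
  [[0, 0.06, -0.001], 0, 0.03],
  [[0, 0.085, -0.001], 0, 0.03],
  [[0, 0.11, -0.001], 0, 0.03],
  [[0, 0.13, -0.001], 0, 0.03],
  [[0, 0.145, -0.001], 0, 0.03],
  [[0, 0.152, -0.001], 0, 0.03],
  [[0, 0.155, -0.001], 0, 0.03],
  [[0, 0.155, -0.001], 0, 0.03],
])

```text
clock: 18.05
tcp_pos: [0.5946, -0.2894, 0.2551]
ee_rot: [0.707, -0.707, -0.0, 0.0]
ft_force: [-0.6, 1.1, -1.1]
grip_width: 0.037
```

```bash
python3 look.py rj4 .595 -.28 .06
```

```text
t 18.05 tcp [ 0.5946 -0.2894  0.2551] yaw x 0.0002 y axis [-1.e-04  1.e-04 -1.e+00] F [-0.6  1.1 -1.1] w 0.037 J [-0.534  0.276  1.738  0.     1.128 -0.534]
```

View pics/rj4.png

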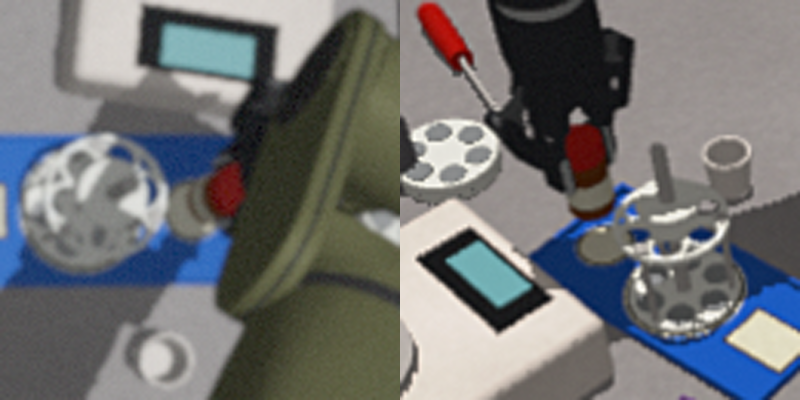

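apply_moves([
  [[0, 0.008, 0], 0, 0.03],
  [[0, 0.02, 0], 0, 0.03],
  [[0, 0.031, 0], 0, 0.03],
  [[0, 0.039, 0], 0, 0.03],
  [[0, 0.043, 0], 0, 0.03],
  [[0, 0.044, 0], 0, 0.03],
  [[0, 0.044, 0], 0, 0.03],
  [[0, 0.0445, 0], 0, 0.03],
  [[0, 0.045, 0], 0, 0.03],
  [[0, 0.045, 0], 0, 0.03],
])

```text
clock: 18.98
tcp_pos: [0.5947, -0.2896, 0.2106]
ee_rot: [-0.707, 0.707, 0.0, 0.0]
ft_force: [-0.6, 1.3, -1.8]
grip_width: 0.0374
```

apply_moves([
  [[0, 0.0005, 0], 0, 0.03],
  [[0, 0.001, 0], 0, 0.03],
  [[0, 0.001, 0], 0, 0.03],
])

```text
clock: 19.23
tcp_pos: [0.5945, -0.2895, 0.2093]
ee_rot: [-0.707, 0.707, 0.0, 0.0]
ft_force: [-0.7, -0.3, -1.6]
grip_width: 0.0374
```

apply_moves([
  [[0, 0.0005, 0], 0, 0.03],
  [[0, 0.001, 0], 0, 0.03],
  [[0, 0.001, 0], 0, 0.03],
])

```text
clock: 19.48
tcp_pos: [0.5946, -0.2896, 0.2091]
ee_rot: [0.707, -0.707, 0.0, 0.0]
ft_force: [-2.6, 1.8, 4.1]
grip_width: 0.0372
```

apply_moves([
  [[0, -0.0003, 0], 0, 0.039],
  [[0, -0.0003, 0], 0, 0.042],
  [[0, -0.0003, 0], 0, 0.046],
  [[0, -0.0003, 0], 0, 0.05],
  [[0, -0.0003, 0], 0, 0.055],
  [[0, -0.0003, 0], 0, 0.055],
  [[0, -0.01, 0], 0, 0.055],
  [[0, -0.035, 0], 0, 0.055],
  [[0, -0.07, 0], 0, 0.055],
  [[0, -0.105, 0], 0, 0.055],
  [[0, -0.14, 0], 0, 0.055],
  [[0, -0.17, 0], 0, 0.055],
])

```text
clock: 20.48
tcp_pos: [0.5945, -0.2895, 0.382]
ee_rot: [-0.707, 0.708, 0.001, 0.001]
ft_force: [0.2, -0.0, 0.0]
grip_width: 0.055
```

```bash
python3 look.py rj5 .595 -.28 .06
```

```text
t 20.48 tcp [ 0.5945 -0.2895  0.382 ] yaw x 0.0 y axis [ 0.0025 -0.0014 -1.    ] F [ 0.2 -0.   0. ] w 0.055 J [-0.534  0.162  1.647  0.     1.33  -0.534]
```

View pics/rj5.png

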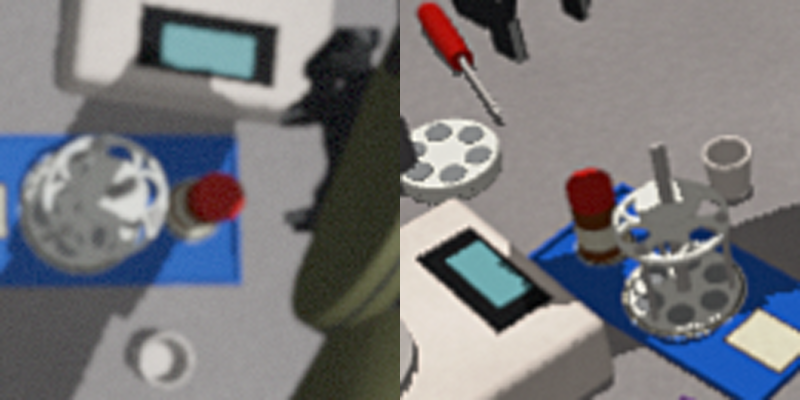

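apply_moves([
  [[0.002, 0, 0.01], 0, 0.055],
  [[0.006, 0, 0.033], -0.03, 0.055],
  [[0.012, 0, 0.065], -0.08, 0.055],
  [[0.018, 0, 0.1], -0.13, 0.055],
  [[0.024, 0, 0.135], -0.18, 0.055],
  [[0.031, 0, 0.17], -0.227, 0.055],
  [[0.037, 0, 0.205], -0.227, 0.055],
  [[0.043, 0, 0.24], -0.227, 0.055],
  [[0.049, 0, 0.27], -0.227, 0.055],
  [[0.052, 0, 0.286], -0.227, 0.055],
  [[0.053, 0, 0.2923], -0.227, 0.055],
  [[0.053, 0, 0.2923], -0.227, 0.055],
])

```text
clock: 21.58
tcp_pos: [0.6471, 0.0046, 0.3765]
ee_rot: [0.703, -0.702, -0.08, 0.082]
ft_force: [0.4, 0.1, 0.2]
grip_width: 0.0549
```

apply_moves([
  [[0, 0, 0], 0, 0.055],
  [[0, 0, 0], 0, 0.055],
])

```text
clock: 21.75
tcp_pos: [0.6473, 0.0018, 0.3775]
ee_rot: [-0.703, 0.703, 0.079, -0.08]
ft_force: [-0.8, -0.3, -0.2]
grip_width: 0.0548
```

```bash
python3 look.py ti1 .6475 .003 .05; python3 - <<'E'
from h import *
for n in("top","scene"):
    W=np.load(f"{n}.npz")["W"]
    m=(abs(W[...,0]-.647)<.05)&(abs(W[...,1]-.003)<.05)&(abs(W[...,2]-.05)<.006);P=W[m]
    print(n,len(P),cv2.minAreaRect(P[:,:2].astype(np.float32)))
    m=(abs(W[...,0]-.5947)<.03)&(abs(W[...,1]+.2888)<.03)&(abs(W[...,2]-.076)<.006);P=W[m]
    cc,r=cv2.minEnclosingCircle(P[:,:2].astype(np.float32));print("redjar",len(P),np.round(cc,4),round(r,4))
E
```

```text
t 21.75 tcp [0.6473 0.0018 0.3775] yaw x 0.2259 y axis [-1.2e-03 -3.0e-04 -1.0e+00] F [-0.8 -0.3 -0.2] w 0.0548 J [-0.08   0.136  1.683 -0.     1.324 -0.306]
top 131 ((0.6466391086578369, 0.01391306146979332), (0.029710156843066216, 0.0293540358543396), 11.389328956604004)
redjar 218 [ 0.5966 -0.2874] 0.0194
scene 291 ((0.6481238603591919, 0.001246389001607895), (0.035433486104011536, 0.04987223073840141), 15.167341232299805)
redjar 147 [ 0.5967 -0.2887] 0.0212
```

View pics/ti1.png

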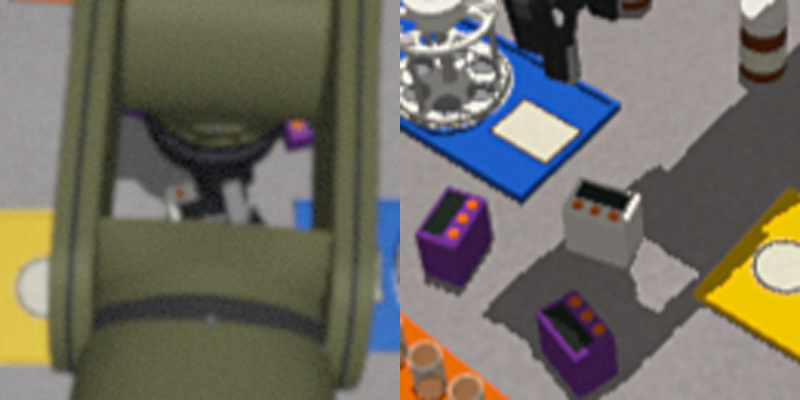

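apply_moves([
  [[0, 0.012, 0.001], 0, 0.055],
  [[0, 0.035, 0.001], 0, 0.055],
  [[0, 0.062, 0.001], 0, 0.055],
  [[0, 0.09, 0.001], 0, 0.055],
  [[0, 0.118, 0.001], 0, 0.055],
  [[0, 0.145, 0.001], 0, 0.055],
  [[0, 0.166, 0.001], 0, 0.055],
  [[0, 0.18, 0.001], 0, 0.055],
  [[0, 0.188, 0.001], 0, 0.055],
  [[0, 0.191, 0.001], 0, 0.055],
  [[0, 0.191, 0.001], 0, 0.05],
  [[0, 0.191, 0.001], 0, 0.045],
])

```text
clock: 22.85
tcp_pos: [0.648, 0.0036, 0.1886]
ee_rot: [-0.702, 0.703, 0.081, -0.079]
ft_force: [-0.1, -0.5, 0.1]
grip_width: 0.0446
```

apply_moves([
  [[0, 0, 0], 0, 0.042],
  [[0, 0, 0], 0, 0.039],
  [[0, 0, 0], 0, 0.036],
  [[0, 0, 0], 0, 0.033],
  [[0, 0, 0], 0, 0.03],
  [[0, 0, 0], 0, 0.027],
  [[0, 0, 0], 0, 0.027],
  [[0, 0, 0], 0, 0.027],
])

```text
clock: 23.52
tcp_pos: [0.6478, 0.0037, 0.1884]
ee_rot: [-0.702, 0.703, 0.081, -0.08]
ft_force: [-1.3, -0.6, 6.6]
grip_width: 0.034
```

apply_moves([
  [[0, -0.003, 0], 0, 0.027],
  [[0, -0.01, 0], 0, 0.027],
  [[0, -0.025, 0], 0, 0.027],
  [[0, -0.045, 0], 0, 0.027],
  [[0, -0.06, 0], 0, 0.027],
  [[0, -0.068, 0], 0, 0.027],
  [[0, -0.07, 0], 0, 0.027],
  [[0, -0.07, 0], 0, 0.027],
])

```text
clock: 24.18
tcp_pos: [0.6475, 0.0037, 0.2584]
ee_rot: [-0.702, 0.703, 0.081, -0.079]
ft_force: [0.0, -0.8, -0.9]
grip_width: 0.0338
```

```bash
python3 look.py ti2 .6475 .003 .1
```

```text
t 24.18 tcp [0.6475 0.0037 0.2584] yaw x 0.227 y axis [ 2.e-03 -2.e-04 -1.e+00] F [ 0.  -0.8 -0.9] w 0.0338 J [-0.077  0.245  1.77  -0.     1.125 -0.304]
```

View pics/ti2.png

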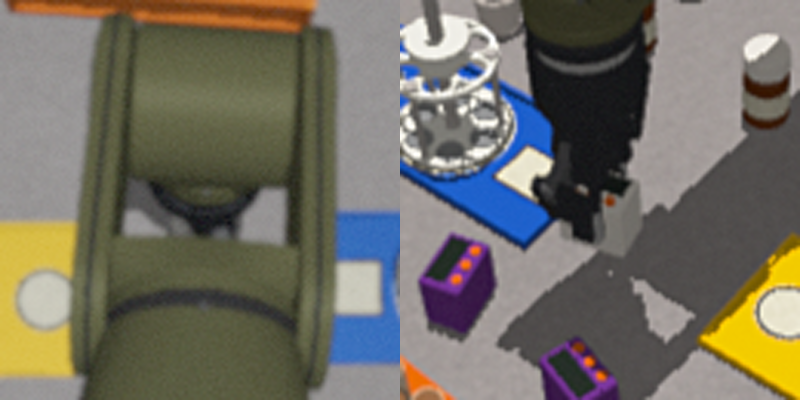

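apply_moves([
  [[0, -0.01, 0], 0.04, 0.027],
  [[0, -0.02, 0], 0.1, 0.027],
  [[0, -0.03, 0], 0.16, 0.027],
  [[0, -0.03, 0], 0.21, 0.027],
  [[0, -0.03, 0], 0.233, 0.027],
  [[0, -0.03, 0], 0.233, 0.027],
  [[0, -0.03, 0], 0.233, 0.027],
])

```text
clock: 24.87
tcp_pos: [0.6469, 0.0038, 0.2857]
ee_rot: [0.707, -0.707, 0.003, -0.001]
ft_force: [0.2, -0.2, -0.3]
grip_width: 0.0337
```

apply_moves([
  [[-0.004, 0, -0.008], 0, 0.027],
  [[-0.011, 0, -0.023], 0, 0.027],
  [[-0.021, 0, -0.045], 0, 0.027],
  [[-0.033, 0, -0.07], 0, 0.027],
  [[-0.043, 0, -0.092], 0, 0.027],
  [[-0.05, 0, -0.106], 0, 0.027],
  [[-0.053, 0, -0.112], 0, 0.027],
  [[-0.053, 0, -0.112], 0, 0.027],
  [[-0.053, 0, -0.112], 0, 0.027],
])

```text
clock: 25.62
tcp_pos: [0.5933, -0.1084, 0.2872]
ee_rot: [0.707, -0.707, 0.002, -0.002]
ft_force: [-0.3, -0.6, -1.4]
grip_width: 0.0333
```

apply_moves([
  [[0, 0.008, 0], 0, 0.027],
  [[0, 0.022, 0], 0, 0.027],
  [[0, 0.04, 0], 0, 0.027],
  [[0, 0.053, 0], 0, 0.027],
  [[0, 0.061, 0], 0, 0.027],
  [[0, 0.065, 0], 0, 0.027],
  [[0, 0.065, 0], 0, 0.027],
])

```text
clock: 26.2
tcp_pos: [0.5932, -0.1075, 0.2204]
ee_rot: [0.707, -0.707, 0.003, -0.001]
ft_force: [-0.7, -1.0, -0.8]
grip_width: 0.0334
```

```bash
python3 look.py ti3 .5947 -.11 .05;python3 - <<'E'
from h import *
for n in("top","scene"):
    W=np.load(f"{n}.npz")["W"]
    m=(abs(W[...,0]-.595)<.05)&(abs(W[...,1]+.109)<.04)&(abs(W[...,2]-.088)<.008);P=W[m]
    if len(P): print(n,len(P),cv2.minAreaRect(P[:,:2].astype(np.float32)),np.median(P[:,2]))
E
```

```text
t 26.2 tcp [ 0.5932 -0.1075  0.2204] yaw x -0.0054 y axis [-2.8e-03  7.0e-04 -1.0e+00] F [-0.7 -1.  -0.8] w 0.0334 J [-0.268  0.203  1.892 -0.     1.049 -0.263]
top 4 ((0.565920889377594, -0.09584160894155502), (0.006202523596584797, 0.0027046697214245796), 44.69573974609375) 0.09363575567751947
scene 206 ((0.5956783294677734, -0.1040094792842865), (0.03959096595644951, 0.09347987920045853), 78.7046127319336) 0.08418035002451064
```

View pics/ti3.png

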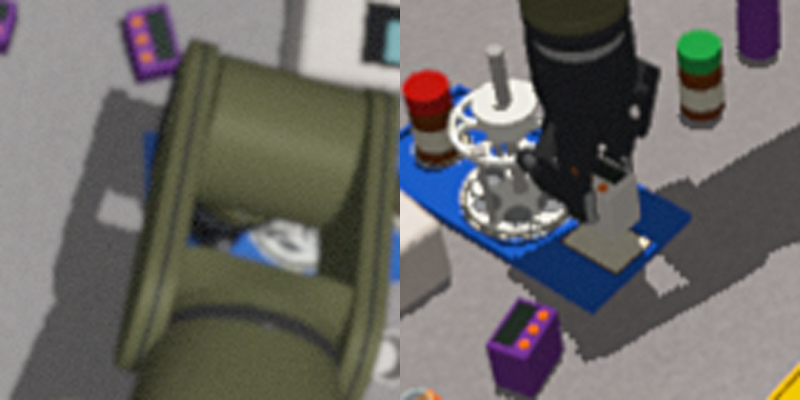

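apply_moves([
  [[0.001, 0.005, -0.001], 0, 0.027],
  [[0.001, 0.013, -0.001], 0, 0.027],
  [[0.001, 0.02, -0.001], 0, 0.027],
  [[0.001, 0.024, -0.001], 0, 0.027],
  [[0.001, 0.026, -0.001], 0, 0.027],
  [[0.001, 0.026, -0.001], 0, 0.027],
  [[0.001, 0.0265, -0.001], 0, 0.027],
  [[0.001, 0.027, -0.001], 0, 0.027],
  [[0.001, 0.027, -0.001], 0, 0.027],
])

```text
clock: 27.05
tcp_pos: [0.5948, -0.109, 0.1955]
ee_rot: [-0.707, 0.707, -0.002, 0.002]
ft_force: [-0.2, -0.2, -1.0]
grip_width: 0.0334
```

apply_moves([
  [[0, 0.0005, 0], 0, 0.027],
  [[0, 0.001, 0], 0, 0.027],
  [[0, 0.001, 0], 0, 0.027],
])

```text
clock: 27.3
tcp_pos: [0.5946, -0.1089, 0.1943]
ee_rot: [-0.707, 0.707, -0.002, 0.002]
ft_force: [-0.7, -0.2, -0.9]
grip_width: 0.0335
```

apply_moves([
  [[0, 0.0005, 0], 0, 0.027],
  [[0, 0.001, 0], 0, 0.027],
  [[0, 0.0013, 0], 0, 0.027],
  [[0, 0.0013, 0], 0, 0.027],
])

```text
clock: 27.63
tcp_pos: [0.5946, -0.1089, 0.1928]
ee_rot: [0.707, -0.707, 0.002, -0.002]
ft_force: [1.0, -0.0, -0.8]
grip_width: 0.0333
```

apply_moves([
  [[0, 0.0005, 0], 0, 0.027],
  [[0, 0.0008, 0], 0, 0.027],
  [[0, 0.0008, 0], 0, 0.027],
])

```text
clock: 27.88
tcp_pos: [0.5947, -0.109, 0.1924]
ee_rot: [0.707, -0.707, 0.002, -0.002]
ft_force: [-1.1, 0.1, 2.0]
grip_width: 0.0336
```

Contact. I'll release, go up and look.

apply_moves([
  [[0, 0, 0], 0, 0.035],
  [[0, 0, 0], 0, 0.038],
  [[0, 0, 0], 0, 0.042],
  [[0, 0, 0], 0, 0.047],
  [[0, 0, 0], 0, 0.055],
  [[0, 0, 0], 0, 0.055],
  [[0, -0.01, 0], 0, 0.055],
  [[0, -0.035, 0], 0, 0.055],
  [[0, -0.07, 0], 0, 0.055],
  [[0, -0.105, 0], 0, 0.055],
  [[0, -0.145, 0], 0, 0.055],
  [[0, -0.185, 0], 0, 0.055],
])

```text
clock: 28.88
tcp_pos: [0.5941, -0.1088, 0.3793]
ee_rot: [0.707, -0.707, 0.002, -0.002]
ft_force: [1.1, -0.3, -0.2]
grip_width: 0.055
```

```bash
python3 look.py ti4 .5947 -.15 .05;python3 - <<'E'
from h import *
for n in("top","scene"):
    W=np.load(f"{n}.npz")["W"]
    m=(abs(W[...,0]-.595)<.05)&(abs(W[...,1]+.109)<.035)&(abs(W[...,2]-.054)<.008);P=W[m]
    if len(P): print(n,len(P),cv2.minAreaRect(P[:,:2].astype(np.float32)),np.median(P[:,2]))
E
```

```text
t 28.88 tcp [ 0.5941 -0.1088  0.3793] yaw x -0.006 y axis [-3.e-04  1.e-04 -1.e+00] F [ 1.1 -0.3 -0.2] w 0.055 J [-0.27   0.041  1.782  0.     1.319 -0.264]
top 22 ((0.5992637276649475, -0.08655060827732086), (0.004808752331882715, 0.026092231273651123), 86.28956604003906) 0.054341892128807884
scene 256 ((0.5969078540802002, -0.11016732454299927), (0.0360446497797966, 0.04964855685830116), 4.407154560089111) 0.05368904931197009
```

View pics/ti4.png

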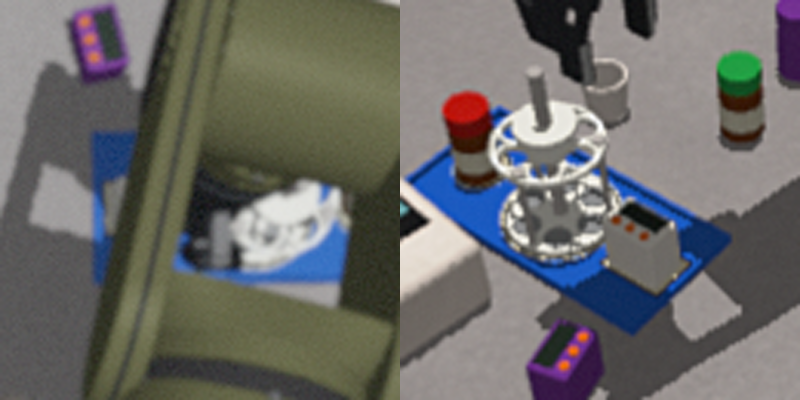

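apply_moves([
  [[-0.007, -0.005, 0.009], -0.006, 0.055],
  [[-0.02, -0.015, 0.026], -0.006, 0.055],
  [[-0.041, -0.025, 0.052], -0.006, 0.055],
  [[-0.062, -0.025, 0.079], -0.006, 0.055],
  [[-0.083, -0.025, 0.106], -0.006, 0.055],
  [[-0.104, -0.025, 0.133], -0.006, 0.055],
  [[-0.125, -0.025, 0.16], -0.006, 0.055],
  [[-0.146, -0.025, 0.186], -0.006, 0.055],
  [[-0.165, -0.025, 0.21], -0.006, 0.055],
  [[-0.179, -0.025, 0.228], -0.006, 0.055],
  [[-0.188, -0.025, 0.2375], -0.006, 0.055],
  [[-0.188, -0.025, 0.2375], -0.006, 0.055],
])

```text
clock: 29.98
tcp_pos: [0.4058, 0.1313, 0.4007]
ee_rot: [0.707, -0.707, -0.0, 0.002]
ft_force: [-0.0, -0.2, 0.5]
grip_width: 0.0549
```

apply_moves([
  [[0, 0, 0], 0, 0.05],
  [[0, 0, 0], 0, 0.05],
])

```text
clock: 30.15
tcp_pos: [0.408, 0.1294, 0.4015]
ee_rot: [-0.707, 0.707, -0.0, -0.0]
ft_force: [0.9, -0.8, 0.7]
grip_width: 0.0498
```

```bash
python3 look.py bb1 .5947 -.2 .05;python3 - <<'E'
from h import *
for n in("top","scene"):
    W=np.load(f"{n}.npz")["W"]
    def sel(x,y,z,dz,r=.035): return W[(abs(W[...,0]-x)<r)&(abs(W[...,1]-y)<r)&(abs(W[...,2]-z)<dz)]
    P=sel(.595,-.109,.054,.006)
    print(n,len(P),cv2.minAreaRect(P[:,:2].astype(np.float32)))
    for k,a in dict(red=(.595,-.289,.076,.006),disc=(.595,-.199,.108,.006),plate=(.595,-.199,.087,.006,.06),bdisc=(.407,.129,.104,.006),bplate=(.407,.129,.083,.006,.06)).items():
        P=sel(*a)
        if len(P)>5:
            cc,r=cv2.minEnclosingCircle(P[:,:2].astype(np.float32));print(" ",k,len(P),np.round(cc,4),round(r,4))
E
```

```text
t 30.15 tcp [0.408  0.1294 0.4015] yaw x 0.0001 y axis [-1.e-03 -5.e-04 -1.e+00] F [ 0.9 -0.8  0.7] w 0.0498 J [ 0.182 -0.396  2.122 -0.     1.416  0.182]
top 326 ((0.5958574414253235, -0.10928685963153839), (0.04956529289484024, 0.0328177884221077), 89.4688491821289)
  red 220 [ 0.5966 -0.288 ] 0.0201
  disc 335 [ 0.5959 -0.1972] 0.0253
  plate 467 [ 0.5962 -0.1978] 0.0454
  bdisc 111 [0.4123 0.1221] 0.0221
  bplate 257 [0.4093 0.1266] 0.0444
scene 250 ((0.5971969366073608, -0.11123009771108627), (0.05429007485508919, 0.034544602036476135), 89.86088562011719)
  red 152 [ 0.5965 -0.2877] 0.0214
  disc 234 [ 0.5948 -0.1978] 0.0267
  plate 420 [ 0.5956 -0.1991] 0.0464
  bdisc 246 [0.4067 0.1278] 0.0261
  bplate 460 [0.4063 0.1275] 0.047
```

View pics/bb1.png

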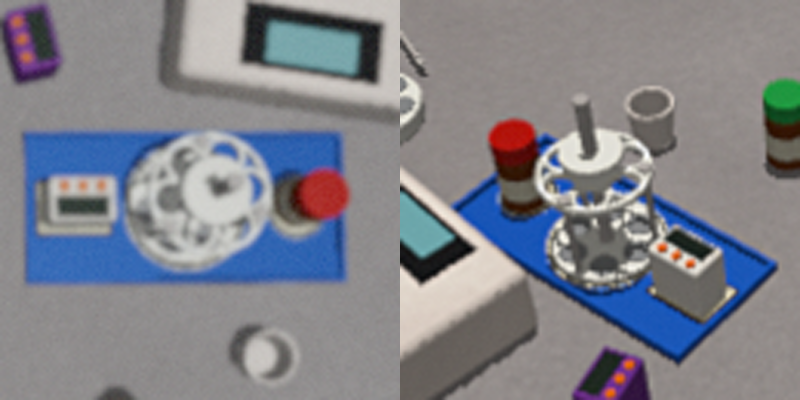

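apply_moves([
  [[0, 0.012, 0], 0, 0.05],
  [[0, 0.03, 0], 0, 0.05],
  [[0, 0.05, 0], 0, 0.05],
  [[0, 0.07, 0], 0, 0.05],
  [[0, 0.088, 0], 0, 0.05],
  [[0, 0.102, 0], 0, 0.05],
  [[0, 0.111, 0], 0, 0.05],
  [[0, 0.115, 0], 0, 0.05],
  [[0, 0.1155, 0], 0, 0.05],
  [[0, 0.1155, 0], 0, 0.03],
  [[0, 0.1155, 0], 0, 0.02],
  [[0, 0.1155, 0], 0, 0.016],
])

```text
clock: 31.25
tcp_pos: [0.4084, 0.1297, 0.2877]
ee_rot: [0.707, -0.707, -0.0, -0.001]
ft_force: [-1.7, -0.5, 2.3]
grip_width: 0.0163
```

apply_moves([
  [[0, 0, 0], 0, 0.014],
  [[0, 0, 0], 0, 0.01],
  [[0, 0, 0], 0, 0.006],
  [[0, 0, 0], 0, 0.004],
  [[0, 0, 0], 0, 0.004],
  [[0, 0, 0], 0, 0.004],
  [[0, 0, 0], 0, 0.004],
  [[0, 0, 0], 0, 0.004],
], grip_force=60)

```text
clock: 31.92
tcp_pos: [0.4081, 0.1297, 0.2867]
ee_rot: [0.707, -0.707, -0.0, -0.0]
ft_force: [-1.0, 0.2, 0.6]
grip_width: 0.0105
```

```bash
python3 look.py bb2 .41 .13 .1
```

```text
t 31.92 tcp [0.4081 0.1297 0.2867] yaw x 0.0 y axis [ 2.e-04  0.e+00 -1.e+00] F [-1.   0.2  0.6] w 0.0105 J [ 0.182 -0.287  2.241  0.     1.188  0.182]
```

View pics/bb2.png

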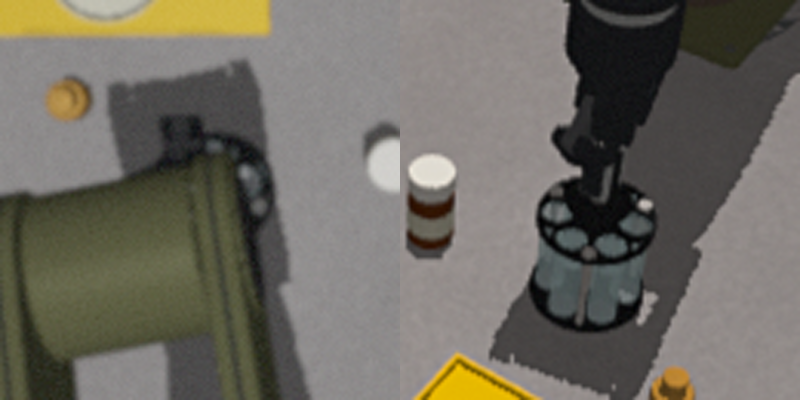

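apply_moves([
  [[0, -0.003, 0], 0, 0.004],
  [[0, -0.01, 0], 0, 0.004],
  [[0, -0.024, 0], 0, 0.004],
  [[0, -0.044, 0], 0, 0.004],
  [[0, -0.066, 0], 0, 0.004],
  [[0, -0.086, 0], 0, 0.004],
  [[0, -0.098, 0], 0, 0.004],
  [[0, -0.103, 0], 0, 0.004],
  [[0, -0.103, 0], 0, 0.004],
])

```text
clock: 32.77
tcp_pos: [0.4082, 0.1297, 0.3908]
ee_rot: [0.707, -0.707, -0.001, -0.001]
ft_force: [-0.1, -0.3, -3.3]
grip_width: 0.0101
```

apply_moves([
  [[0.007, 0, 0.003], 0, 0.004],
  [[0.021, 0, 0.01], 0, 0.004],
  [[0.042, 0, 0.019], 0, 0.004],
  [[0.066, 0, 0.03], 0, 0.004],
  [[0.09, 0, 0.041], 0, 0.004],
  [[0.114, 0, 0.052], 0, 0.004],
  [[0.138, 0, 0.063], 0, 0.004],
  [[0.158, 0, 0.073], 0, 0.004],
  [[0.172, 0, 0.079], 0, 0.004],
  [[0.1815, 0, 0.0835], 0, 0.004],
  [[0.1815, 0, 0.0835], 0, 0.004],
  [[0.1815, 0, 0.0835], 0, 0.004],
])

```text
clock: 33.77
tcp_pos: [0.5896, 0.2132, 0.3877]
ee_rot: [-0.707, 0.707, -0.001, -0.001]
ft_force: [-0.6, -0.2, -4.3]
grip_width: 0.01
```

apply_moves([
  [[0, 0.01, 0], 0, 0.004],
  [[0, 0.025, 0], 0, 0.004],
  [[0, 0.043, 0], 0, 0.004],
  [[0, 0.06, 0], 0, 0.004],
  [[0, 0.071, 0], 0, 0.004],
  [[0, 0.077, 0], 0, 0.004],
  [[0, 0.08, 0], 0, 0.004],
  [[0, 0.08, 0], 0, 0.004],
  [[0, 0.08, 0], 0, 0.004],
])

```text
clock: 34.52
tcp_pos: [0.5898, 0.2132, 0.3104]
ee_rot: [0.707, -0.707, -0.0, -0.0]
ft_force: [-0.1, -0.7, -2.6]
grip_width: 0.0105
```

```bash
python3 look.py bb3 .59 .213 .06
```

```text
t 34.52 tcp [0.5898 0.2132 0.3104] yaw x -0.0001 y axis [ 1.3e-03  4.0e-04 -1.0e+00] F [-0.1 -0.7 -2.6] w 0.0105 J [0.261 0.149 1.787 0.    1.205 0.261]
```

View pics/bb3.png

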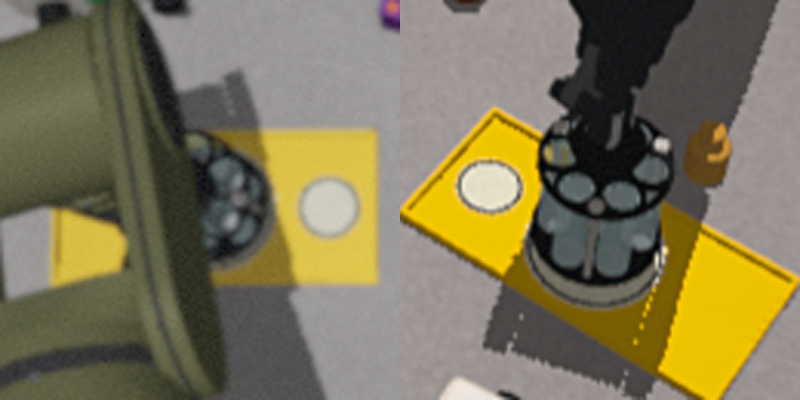

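apply_moves([
  [[0, 0.004, 0], 0, 0.004],
  [[0, 0.009, 0], 0, 0.004],
  [[0, 0.0135, 0], 0, 0.004],
  [[0, 0.016, 0], 0, 0.004],
  [[0, 0.0175, 0], 0, 0.004],
  [[0, 0.018, 0], 0, 0.004],
  [[0, 0.0185, 0], 0, 0.004],
  [[0, 0.0185, 0], 0, 0.004],
])

```text
clock: 35.28
tcp_pos: [0.5896, 0.2132, 0.2911]
ee_rot: [0.707, -0.707, -0.0, -0.0]
ft_force: [-0.4, 0.2, -2.9]
grip_width: 0.0104
```

apply_moves([
  [[0, 0.0005, 0], 0, 0.004],
  [[0, 0.001, 0], 0, 0.004],
  [[0, 0.001, 0], 0, 0.004],
])

```text
clock: 35.53
tcp_pos: [0.5897, 0.2132, 0.2908]
ee_rot: [0.707, -0.707, -0.0, -0.0]
ft_force: [-1.9, -0.5, -0.6]
grip_width: 0.0104
```

apply_moves([
  [[0, 0.0004, 0], 0, 0.004],
  [[0, 0.0004, 0], 0, 0.004],
])

```text
clock: 35.7
tcp_pos: [0.5897, 0.2133, 0.2908]
ee_rot: [0.707, -0.707, -0.0, -0.0]
ft_force: [-2.9, -0.6, 3.0]
grip_width: 0.0104
```

apply_moves([
  [[0, 0, 0], 0, 0.012],
  [[0, 0, 0], 0, 0.016],
  [[0, 0, 0], 0, 0.022],
  [[0, 0, 0], 0, 0.03],
  [[0, 0, 0], 0, 0.04],
  [[0, 0, 0], 0, 0.05],
  [[0, 0, 0], 0, 0.05],
  [[0, -0.01, 0], 0, 0.05],
  [[0, -0.03, 0], 0, 0.05],
  [[0, -0.055, 0], 0, 0.05],
  [[0, -0.085, 0], 0, 0.05],
  [[0, -0.11, 0], 0, 0.05],
])

```text
clock: 36.7
tcp_pos: [0.5895, 0.2132, 0.4024]
ee_rot: [0.707, -0.707, -0.001, -0.001]
ft_force: [0.7, 0.1, -0.1]
grip_width: 0.0499
```

```bash
python3 look.py bb4 .59 .213 .06
```

```text
t 36.7 tcp [0.5895 0.2132 0.4024] yaw x 0.0 y axis [ 1.5e-03  4.0e-04 -1.0e+00] F [ 0.7  0.1 -0.1] w 0.0499 J [ 0.261  0.075  1.707 -0.     1.358  0.261]
```

View pics/bb4.png

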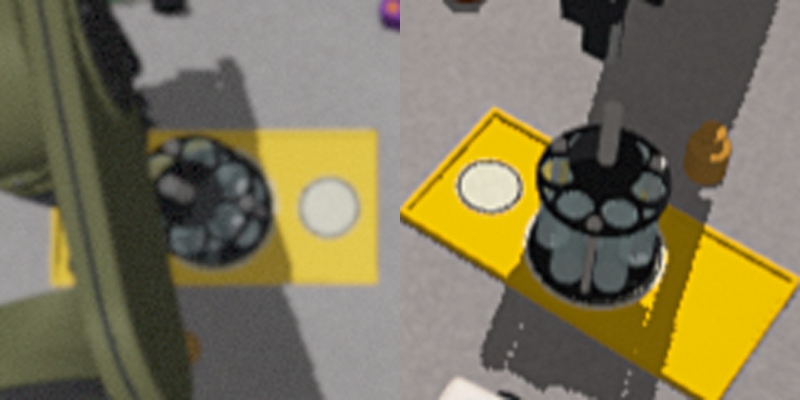

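apply_moves([
  [[-0.005, 0, -0.011], 0, 0.055],
  [[-0.015, 0, -0.033], 0, 0.055],
  [[-0.03, 0, -0.066], 0, 0.055],
  [[-0.045, 0, -0.1], 0, 0.055],
  [[-0.061, 0, -0.135], 0, 0.055],
  [[-0.077, 0, -0.17], 0, 0.055],
  [[-0.093, 0, -0.205], 0, 0.055],
  [[-0.109, 0, -0.24], 0, 0.055],
  [[-0.125, 0, -0.275], 0, 0.055],
  [[-0.14, 0, -0.309], 0, 0.055],
  [[-0.154, 0, -0.34], 0, 0.055],
  [[-0.162, 0, -0.358], 0, 0.055],
])

```text
clock: 37.8
tcp_pos: [0.4251, -0.1471, 0.3978]
ee_rot: [0.707, -0.707, 0.002, 0.0]
ft_force: [0.5, 0.6, 0.2]
grip_width: 0.0546
```

apply_moves([
  [[0, 0, 0], 0, 0.055],
  [[0, 0, 0], 0, 0.055],
])

```text
clock: 37.97
tcp_pos: [0.4265, -0.1455, 0.3982]
ee_rot: [0.708, -0.707, 0.002, -0.0]
ft_force: [-0.1, -0.2, 0.0]
grip_width: 0.0552
```

```bash
python3 look.py gj1 .43 -.145 .1;python3 - <<'E'
from h import *
for n in("top","scene"):
    W=np.load(f"{n}.npz")["W"]
    def sel(x,y,z,dz,r=.035): return W[(abs(W[...,0]-x)<r)&(abs(W[...,1]-y)<r)&(abs(W[...,2]-z)<dz)]
    for k,a in dict(bdisc=(.591,.2135,.108,.006),bplate=(.591,.2135,.087,.006,.06),green=(.428,-.145,.072,.006)).items():
        P=sel(*a)
        if len(P)>5:
            cc,r=cv2.minEnclosingCircle(P[:,:2].astype(np.float32));print(n,k,len(P),np.round(cc,4),round(r,4))
E
```

```text
t 37.97 tcp [ 0.4265 -0.1455  0.3982] yaw x -0.0029 y axis [-0.0022  0.0014 -1.    ] F [-0.1 -0.2  0. ] w 0.0552 J [-0.448 -0.334  2.083  0.     1.395 -0.445]
top bdisc 374 [0.5911 0.214 ] 0.0257
top bplate 524 [0.5911 0.2146] 0.0464
top green 225 [ 0.4278 -0.1439] 0.0193
scene bdisc 349 [0.5908 0.2114] 0.0255
scene bplate 624 [0.5889 0.2123] 0.0467
scene green 135 [ 0.4265 -0.1474] 0.0209
```

View pics/gj1.png

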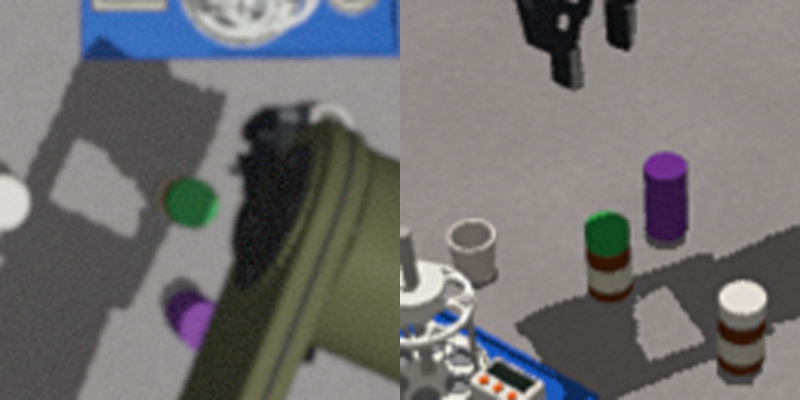

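Black basket is centred. Now I'll go down on the green-capped jar, which stands under the fingers; the purple one is well clear.

apply_moves([
  [[0.001, 0.012, 0], 0, 0.055],
  [[0.001, 0.035, 0], 0, 0.055],
  [[0.001, 0.062, 0], 0, 0.055],
  [[0.001, 0.09, 0], 0, 0.055],
  [[0.001, 0.118, 0], 0, 0.055],
  [[0.001, 0.145, 0], 0, 0.055],
  [[0.001, 0.167, 0], 0, 0.055],
  [[0.001, 0.183, 0], 0, 0.055],
  [[0.001, 0.192, 0], 0, 0.055],
  [[0.001, 0.195, 0], 0, 0.055],
  [[0.001, 0.195, 0], 0, 0.055],
  [[0.001, 0.195, 0], 0, 0.05],
])

```text
clock: 39.07
tcp_pos: [0.4291, -0.1447, 0.2054]
ee_rot: [-0.707, 0.707, 0.001, 0.0]
ft_force: [0.1, -0.6, 1.0]
grip_width: 0.0501
```

apply_moves([
  [[0, 0, 0], 0, 0.047],
  [[0, 0, 0], 0, 0.044],
  [[0, 0, 0], 0, 0.041],
  [[0, 0, 0], 0, 0.038],
  [[0, 0, 0], 0, 0.035],
  [[0, 0, 0], 0, 0.032],
  [[0, 0, 0], 0, 0.032],
  [[0, 0, 0], 0, 0.032],
], grip_force=35)

```text
clock: 39.73
tcp_pos: [0.4288, -0.1451, 0.2055]
ee_rot: [-0.707, 0.707, 0.0, 0.0]
ft_force: [-1.7, -0.2, 6.1]
grip_width: 0.0377
```

apply_moves([
  [[0, -0.003, 0], 0, 0.03],
  [[0, -0.01, 0], 0, 0.03],
  [[0, -0.025, 0], 0, 0.03],
  [[0, -0.04, 0], 0, 0.03],
  [[0, -0.048, 0], 0, 0.03],
  [[0, -0.05, 0], 0, 0.03],
  [[0, -0.05, 0], 0, 0.03],
])

```text
clock: 40.32
tcp_pos: [0.4288, -0.1449, 0.2554]
ee_rot: [-0.707, 0.707, 0.001, 0.001]
ft_force: [0.4, -0.6, -1.6]
grip_width: 0.0372
```

```bash
python3 look.py gj2 .43 -.145 .1
```

```text
t 40.32 tcp [ 0.4288 -0.1449  0.2554] yaw x 0.0 y axis [ 1.7e-03 -7.0e-04 -1.0e+00] F [ 0.4 -0.6 -1.6] w 0.0372 J [-0.445 -0.18   2.212  0.     1.108 -0.445]
```

View pics/gj2.png

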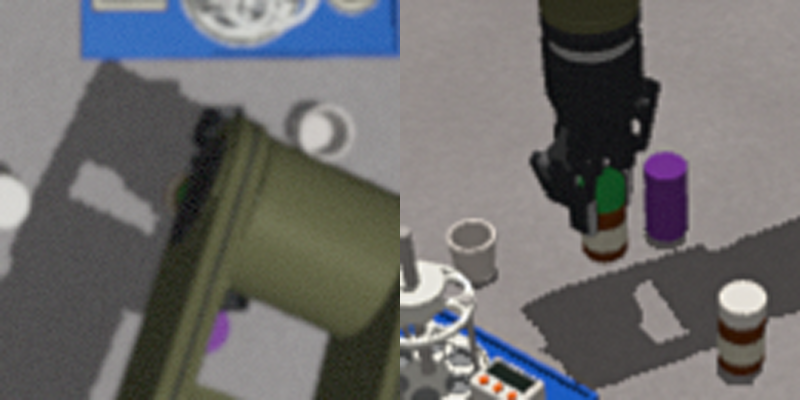

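apply_moves([
  [[0, -0.012, 0], 0, 0.03],
  [[0, -0.035, 0], 0, 0.03],
  [[0, -0.06, 0], 0, 0.03],
  [[0, -0.082, 0], 0, 0.03],
  [[0, -0.096, 0], 0, 0.03],
  [[0, -0.1, 0], 0, 0.03],
  [[0, -0.1, 0], 0, 0.03],
])

```text
clock: 41.0
tcp_pos: [0.4287, -0.1449, 0.3551]
ee_rot: [-0.707, 0.707, 0.0, 0.0]
ft_force: [-0.3, -0.7, -1.8]
grip_width: 0.0371
```

apply_moves([
  [[0.005, 0, 0.009], 0, 0.03],
  [[0.016, 0, 0.027], 0, 0.03],
  [[0.032, 0, 0.054], 0, 0.03],
  [[0.05, 0, 0.084], 0, 0.03],
  [[0.068, 0, 0.114], 0, 0.03],
  [[0.086, 0, 0.144], 0, 0.03],
  [[0.104, 0, 0.175], 0, 0.03],
  [[0.122, 0, 0.206], 0, 0.03],
  [[0.138, 0, 0.234], 0, 0.03],
  [[0.15, 0, 0.254], 0, 0.03],
  [[0.159, 0, 0.2688], 0, 0.03],
  [[0.159, 0, 0.2688], 0, 0.03],
])

```text
clock: 42.0
tcp_pos: [0.588, 0.1272, 0.3518]
ee_rot: [0.707, -0.707, 0.0, 0.002]
ft_force: [-1.8, -0.9, -1.5]
grip_width: 0.0373
```

apply_moves([
  [[0, 0, 0], 0, 0.03],
  [[0, 0.01, 0], 0, 0.03],
  [[0, 0.028, 0], 0, 0.03],
  [[0, 0.052, 0], 0, 0.03],
  [[0, 0.076, 0], 0, 0.03],
  [[0, 0.097, 0], 0, 0.03],
  [[0, 0.11, 0], 0, 0.03],
  [[0, 0.115, 0], 0, 0.03],
  [[0, 0.115, 0], 0, 0.03],
])

```text
clock: 42.75
tcp_pos: [0.5867, 0.1234, 0.2377]
ee_rot: [-0.707, 0.707, -0.002, -0.001]
ft_force: [0.3, 0.1, -1.5]
grip_width: 0.0375
```

```bash
python3 look.py gj3 .59 .14 .06
```

```text
t 42.75 tcp [0.5867 0.1234 0.2377] yaw x -0.0008 y axis [-3.5e-03 -5.0e-04 -1.0e+00] F [ 0.3  0.1 -1.5] w 0.0375 J [ 0.118  0.174  1.893 -0.     1.079  0.119]
```

View pics/gj3.png

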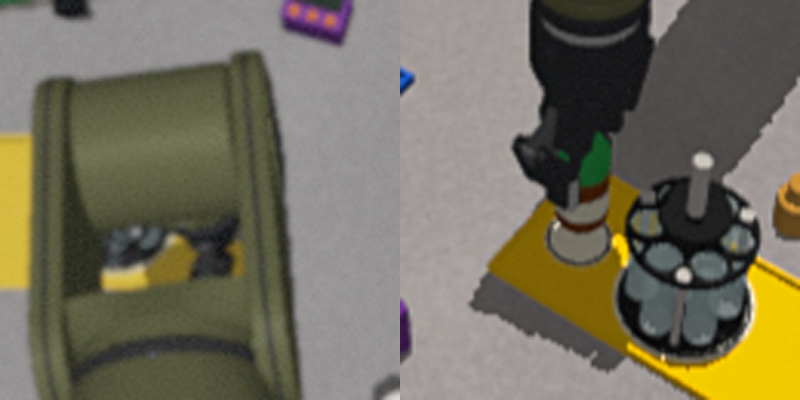

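apply_moves([
  [[0.001, 0.005, 0], 0, 0.03],
  [[0.001, 0.013, 0], 0, 0.03],
  [[0.001, 0.02, 0], 0, 0.03],
  [[0.001, 0.024, 0], 0, 0.03],
  [[0.001, 0.026, 0], 0, 0.03],
  [[0.001, 0.0265, 0], 0, 0.03],
  [[0.001, 0.0265, 0], 0, 0.03],
])

```text
clock: 43.43
tcp_pos: [0.5885, 0.124, 0.2129]
ee_rot: [-0.707, 0.707, -0.0, -0.0]
ft_force: [-0.8, -0.0, -1.2]
grip_width: 0.037
```

apply_moves([
  [[0, 0.0005, 0], 0, 0.03],
  [[0, 0.001, 0], 0, 0.03],
  [[0, 0.001, 0], 0, 0.03],
])

```text
clock: 43.68
tcp_pos: [0.5887, 0.124, 0.2125]
ee_rot: [0.707, -0.707, -0.0, -0.0]
ft_force: [-0.1, -0.3, -1.7]
grip_width: 0.0374
```

apply_moves([
  [[-0.0007, 0.0008, 0], 0, 0.03],
  [[-0.0007, 0.0015, 0], 0, 0.03],
  [[-0.0007, 0.002, 0], 0, 0.03],
  [[-0.0007, 0.002, 0], 0, 0.03],
])

```text
clock: 44.02
tcp_pos: [0.5878, 0.124, 0.21]
ee_rot: [-0.707, 0.707, -0.0, -0.0]
ft_force: [0.4, -0.2, -0.8]
grip_width: 0.0369
```

apply_moves([
  [[0, 0.0005, 0], 0, 0.03],
  [[0, 0.0008, 0], 0, 0.03],
  [[0, 0.0008, 0], 0, 0.03],
])

```text
clock: 44.27
tcp_pos: [0.5879, 0.124, 0.2096]
ee_rot: [0.707, -0.707, -0.0, 0.0]
ft_force: [-1.7, -0.1, 0.2]
grip_width: 0.0371
```

apply_moves([
  [[0, 0.0003, 0], 0, 0.03],
  [[0, 0.0003, 0], 0, 0.039],
  [[0, 0.0003, 0], 0, 0.042],
  [[0, 0.0003, 0], 0, 0.046],
  [[0, 0.0003, 0], 0, 0.05],
  [[0, 0.0003, 0], 0, 0.055],
  [[0, 0.0003, 0], 0, 0.055],
  [[0, -0.01, 0], 0, 0.055],
  [[0, -0.035, 0], 0, 0.055],
  [[0, -0.07, 0], 0, 0.055],
  [[0, -0.105, 0], 0, 0.055],
  [[0, -0.14, 0], 0, 0.055],
])

```text
clock: 45.27
tcp_pos: [0.5875, 0.1239, 0.3516]
ee_rot: [-0.707, 0.707, 0.0, -0.0]
ft_force: [1.1, -0.4, 0.3]
grip_width: 0.0548
```

apply_moves([
  [[-0.01, -0.03, -0.015], 0, 0.055],
  [[-0.03, -0.06, -0.035], 0, 0.055],
  [[-0.05, -0.07, -0.06], 0, 0.055],
  [[-0.07, -0.07, -0.085], 0, 0.055],
  [[-0.09, -0.07, -0.11], 0, 0.055],
  [[-0.11, -0.07, -0.12], 0, 0.055],
  [[-0.13, -0.07, -0.125], 0, 0.055],
  [[-0.145, -0.07, -0.125], 0, 0.055],
  [[-0.15, -0.07, -0.125], 0, 0.055],
  [[-0.15, -0.07, -0.125], 0, 0.055],
])

```text
clock: 46.1
tcp_pos: [0.437, -0.001, 0.4202]
ee_rot: [-0.707, 0.707, 0.001, 0.001]
ft_force: [1.7, -0.3, -0.3]
grip_width: 0.0549
```

```bash
python3 look.py fin .59 .14 .06;python3 - <<'E'
from h import *
for n in("top","scene"):
    c=camera(n);W=cloud(c);F=c["frame"]
    cv2.imwrite(f"pics/fin_{n}.png",cv2.resize(F,(800,600)))
    def sel(x,y,z,dz,r=.035): return W[(abs(W[...,0]-x)<r)&(abs(W[...,1]-y)<r)&(abs(W[...,2]-z)<dz)]
    P=sel(.595,-.109,.054,.006); print(n,"timer",cv2.minAreaRect(P[:,:2].astype(np.float32)))
    for k,a in dict(bdisc=(.591,.2135,.108,.006),bplate=(.591,.2135,.087,.006,.06),green=(.588,.1237,.076,.006),red=(.595,-.289,.076,.006),wdisc=(.595,-.199,.108,.006),wplate=(.595,-.199,.087,.006,.06),whitejar=(.4317,-.0055,.072,.006),cruc=(.4765,-.255,.04,.006),weight=(.482,.241,.046,.006)).items():
        P=sel(*a)
        if len(P)>5:
            cc,r=cv2.minEnclosingCircle(P[:,:2].astype(np.float32));print(" ",k,len(P),np.round(cc,4),round(r,4))
E
```

```text
t 46.1 tcp [ 0.437  -0.001   0.4202] yaw x -0.0003 y axis [ 1.9e-03 -1.0e-04 -1.0e+00] F [ 1.7 -0.3 -0.3] w 0.0549 J [-0.125 -0.383  2.082  0.     1.441 -0.125]
top timer ((0.595770537853241, -0.10913777351379395), (0.049095988273620605, 0.032857656478881836), 89.18062591552734)
  bdisc 375 [0.5917 0.2137] 0.0257
  bplate 532 [0.5916 0.2137] 0.0461
  green 231 [0.5896 0.126 ] 0.0191
  red 214 [ 0.5967 -0.2875] 0.0195
  wdisc 338 [ 0.5954 -0.1968] 0.0253
  wplate 468 [ 0.5963 -0.1974] 0.0452
  cruc 93 [ 0.4769 -0.2532] 0.0212
  weight 62 [0.4826 0.2425] 0.0102
scene timer ((0.5960649251937866, -0.11117006838321686), (0.03715983405709267, 0.05123712494969368), 1.2054297924041748)
  bdisc 350 [0.5902 0.2108] 0.026
  bplate 623 [0.5897 0.2112] 0.0467
  green 212 [0.5892 0.1239] 0.0204
  red 147 [ 0.5969 -0.2902] 0.0204
  wdisc 237 [ 0.5968 -0.2   ] 0.0265
  wplate 419 [ 0.5958 -0.1995] 0.0467
  whitejar 157 [ 0.4306 -0.0074] 0.0209
  cruc 79 [ 0.475  -0.2563] 0.0227
  weight 57 [0.4795 0.2401] 0.0107
```

View pics/fin_scene.png

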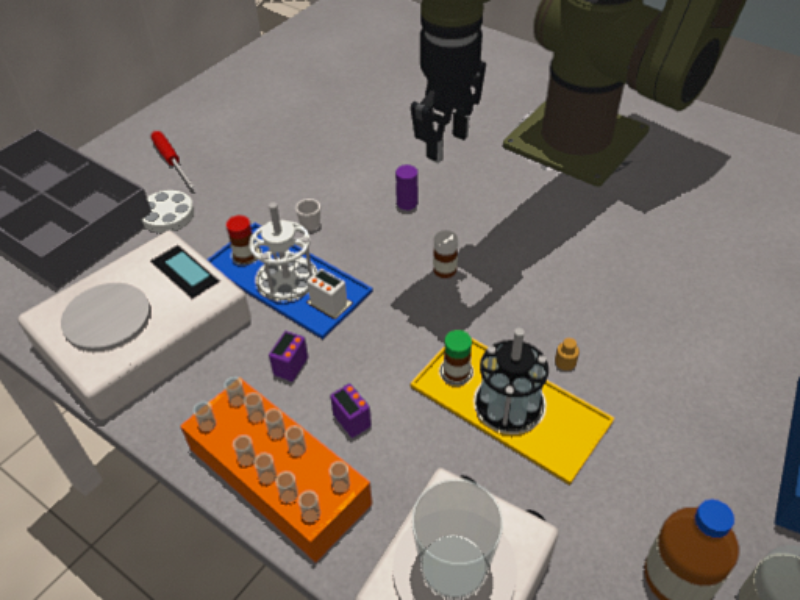

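View pics/fin_top.png

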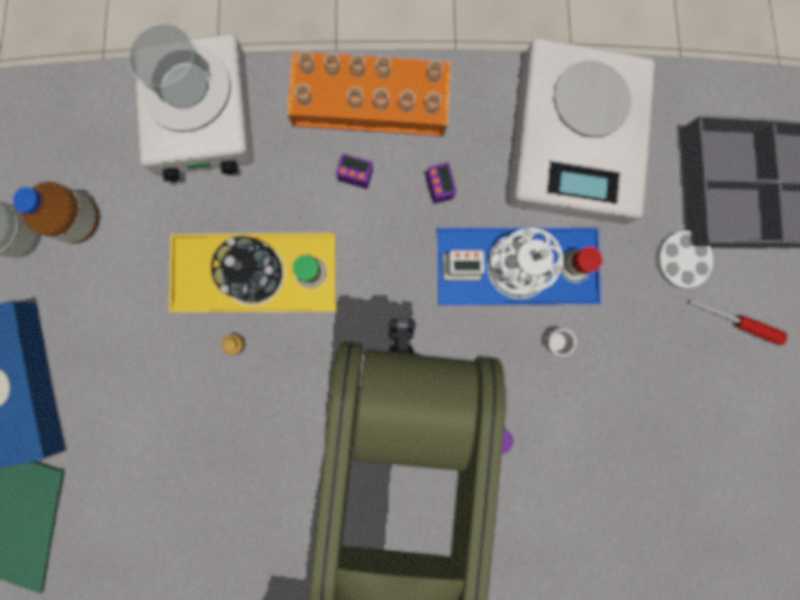

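```bash
python3 -c "
from workcell import *
print(job_done(), sense()['clock'])"
```

```text
the job is handed in; nothing more can be done
the job is handed in; nothing more can be done
```

The job is handed in, with all five things upright on their marks and placed in the order asked. I finished at about 46 s of the 128 s allowed.

**Forces:** Every grasp was a deliberate first try. The things went down in 0.5 mm steps until light contact, and the highest wrist force I read was about 7 N.

**Last checks**, from both cameras with the arm clear:

| Thing | Distance from the centre of its mark |
|---|---|
| White basket | about 1–1.5 mm |
| Timer | about 1 mm, turned about 1° or less |
| Black basket | about 1–1.5 mm |
| Green-capped jar | about 1 mm |
| Red-capped jar | 2–2.5 mm in x |

**Disagreement:** The red-capped jar reads 2–2.5 mm off in x by the cameras, but the arm's own position puts it within 1 mm. The two cameras also differ by about 2 mm in y. That is within the stated calibration error, so I left the jar as it was.

**Not to be moved:** The crucible and the weight measured the same as at the start, to within about 2 mm. The white-capped jar also did, but only in the scene camera, because the arm hid it from the top view at the end. The purple look-alikes were not touched.

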